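Weigh the good castings and scrap the rejects

ROBOT

A 6-joint arm with a two-finger parallel gripper is mounted at the origin on the work surface. World frame = base frame: x ahead of the robot, y to its left, z up, the work surface at z = 0. Lengths are in m, angles in rad, forces in N, time in s.
With the tool pointing down it reaches from about 0.3 to 0.85 m from the base axis. Payload 4.2 kg.
Tool frame: the origin (TCP) lies midway between the tips of the shut fingers; the grasp point (between the pads) lies arm.grip_point_offset behind it (arm.grip_point_offset is the distance from the TCP to the grasp point, in m); z points along the fingers, y is the line along which they close (so a half turn about z gives the same grasp; the last joint's range is limited). The gripper opens to 91 mm and grips with 3 to 60 N. Pads are 32 mm wide; open, the fingers measure 118 mm over their backs; the gripper's body (76 mm by 178 mm) begins 60 mm behind the grasp point.
Start: joints at [1.316, 0.32, 1.565, -0, 1.257, -0.02], TCP at [0.134, 0.559, 0.214] pointing down, gripper open.
Joint ranges: [-3.11, 3.11], [-0.84, 2.01], [0.21, 2.61], [-1.34, 4.49], [0.05, 2.63], [-2.56, 2.56]. Speed limits (rad/s): [2.57, 2.57, 3.14, 3.14, 3.14, 3.14].

INTERFACE

Orientations are given as a unit quaternion [w, x, y, z].
In Python, from bench import arm gives the robot as it stands.
- The arm moves only by the tool move_arm, never from a script. Its argument "plan" is a list of rows, each an object of numbers: "tx", "ty", "tz": the shift along the tool's x, y, z in cm; "spin": the turn about the tool's z in rad. A call has 1 to 8 rows; each row is the pose to reach, as a shift and turn from the pose commanded when the call began, along the tool's axes at that moment; what a row does not reach only later rows make up. A row lasts 1/12 s, in which the tool goes at most 41.7 mm and 7.16 degrees, less where a joint would pass 70% of its speed; a pose out of reach is approached as far as the arm can. A call with a gripper value outside its range is refused whole. "grip" is the finger opening in cm, from 0 to 9.12, set as the call begins (left out, the last holds). The fingers move at their own pace and stop on an object; "grip_force" is the grip in N (left out, the last holds). Time passes only in rows, so rows that repeat a pose let the fingers close. It gives the time, the measured TCP pose, the force, the opening and the grip force at its end, in the units of the state.
- arm.state(): the state, without advancing time (a new reading comes with each control period).
- arm.get_image(name): name is "scene" or "top"; returns the picture (480x640x3 uint8, blue, green, red); there is no depth.
- arm.get_calibration(name): a dict with "mtx" (3x3 intrinsics, pixels), "dist" ([k1, k2, p1, p2, k3] as OpenCV has them; the pictures are not rectified), "eye" and "rotation" of the camera in the world. Camera axes: x right, y up, looking along -z (the intrinsics and any distortion apply to the point x, -y, -z); pixel columns grow to the right and rows downward; lengths in m; the calibration is good to about 2 mm. A picture is of the moment at which its call begins. get_calibration takes no time and is no camera call.
- arm.finish_job(): hands the job in; it is judged then, once.
The state is a dict: "clock": time; "qpos": joint angles; "dq": joint speeds; "effort": joint torques, N m; "ee_pos": TCP position; "tool_rot": TCP orientation; "force": force on the tool from outside, world axes, zero at the start; "wrist_torque": the same for the moment, N m; "width": opening from 0.0 (shut) to 1.0 (fully open); "gripper_force": force on a finger pad.
Only numpy, scipy, OpenCV 4.12 (cv2) and the standard library are available. Lean on these libraries where they do the work, as an engineer would, in place of code of your own. Each camera call takes 0.05 s, during which the arm holds its last target. There are 200 camera calls.

TASK

First check the balance: stand the brass check weight upright in the centre of the pan, let go until the pan has settled, then put the weight back upright on its wooden block. Then stand the empty weighing cup upright in the centre of the pan and let go of it, and only after that put every good casting (plain round) into the cup; every reject (the sprue stub still sticking out of its rim) goes into the wooden scrap box, at any time. Work gently so that the pan never bottoms out, do not knock the check weight over, and leave the jar, the bur block and the screwdriver alone.

Things in the scene. Friction and masses are not known exactly. Their poses are not given: they have to be found in the camera images.
- balance: grey bench balance, housing 160 (x) by 170 (y) by 35 mm high, fixed to the bench, with a round steel pan over its middle; origin at the centre of its underside, the dark display on its -x face
- pan_center (a point): centre of the pan's upper face (a small dark dot marks it); the pan is a flat steel disc 120 mm in diameter, 4 mm thick, no rim, its upper face 57 mm above the bench when empty; it stays level and sinks straight down on a spring when loaded
- pan (a joint): how far the pan has sunk, m: 0 empty, spring about 350 N/m (the check weight sinks it 5 to 6 mm, cup and castings up to about 7 mm), hard stop at 0.018; above 0.017 counts as bottomed out
- check_weight: brass check weight, 200 g: upright cylinder 32 mm in diameter and 26 mm high, with a knob 20 mm in diameter on a neck above it, its top 42 mm above the underside; origin at the centre of its underside, z up
- weight_stand: dark wooden block 70 by 70 by 12 mm, fixed to the bench, the flat place where the check weight lives; origin at the centre of its underside, z up
- cup: straight-sided round aluminium weighing cup, 66 mm outside diameter, 34 mm high, wall and floor 3 mm, open at the top, 90 g; origin at the centre of its underside, z up
- scrap_box: open wooden scrap box 120 (x) by 150 (y) by 50 mm high, walls and floor 4 mm, fixed to the bench; origin at the centre of its underside
- mat: black rubber inspection mat 170 (x) by 270 (y) by 4 mm, fixed to the bench, on which the castings lie flat, face up, at the start; origin at the centre of its underside
- flux_jar: bystander: small jar 52 mm in diameter, 60 mm high; leave alone; origin at the centre of its underside
- bur_block: bystander: pale wooden block 60 by 100 by 35 mm with upright burs to 69 mm; leave alone; origin at the centre of its underside
- file_tool: bystander: small screwdriver with a wooden handle, lying on the far side of the bench; leave alone
- good1: good casting (may be absent): cast bronze disc 28 mm across, 10 mm thick, plus a raised centre 18 mm across and 2 mm high (12 mm in all), about 50 g; origin at the centre of its underside, z out of the raised face. Plain round rim, nothing sticking out.
- good2: good casting (may be absent): cast bronze disc 28 mm across, 10 mm thick, plus a raised centre 18 mm across and 2 mm high (12 mm in all), about 50 g; origin at the centre of its underside, z out of the raised face. Plain round rim, nothing sticking out.
- good3: good casting (may be absent): cast bronze disc 28 mm across, 10 mm thick, plus a raised centre 18 mm across and 2 mm high (12 mm in all), about 50 g; origin at the centre of its underside, z out of the raised face. Plain round rim, nothing sticking out.
- reject1: reject casting (may be absent): cast bronze disc 28 mm across, 10 mm thick, plus a raised centre 18 mm across and 2 mm high (12 mm in all), about 50 g; origin at the centre of its underside, z out of the raised face. Marked by the sprue left on: a round stub 10 mm thick, axis 5 mm above the underside, out of the rim along its own +x to 34 mm from the disc's centre.
- reject2: reject casting (may be absent): cast bronze disc 28 mm across, 10 mm thick, plus a raised centre 18 mm across and 2 mm high (12 mm in all), about 50 g; origin at the centre of its underside, z out of the raised face. Marked by the sprue left on: a round stub 10 mm thick, axis 5 mm above the underside, out of the rim along its own +x to 34 mm from the disc's centre.
- reject3: reject casting (may be absent): cast bronze disc 28 mm across, 10 mm thick, plus a raised centre 18 mm across and 2 mm high (12 mm in all), about 50 g; origin at the centre of its underside, z out of the raised face. Marked by the sprue left on: a round stub 10 mm thick, axis 5 mm above the underside, out of the rim along its own +x to 34 mm from the disc's centre.

How it is judged:
On the way, in this order (a step that is already met when the one before it is completed fails the run):
1. the check weight stands upright, released and at rest, within 12 mm of the pan's centre, and the pan has sunk under it (horizontal distance between check_weight and pan_center below 0.012 m and angle between check_weight's own z axis and vertical below 0.1 rad and value of joint pan above 0.004 m and z of check_weight in the frame of pan_center between -0.003 and 0.004 m and linear speed of check_weight below 0.02 m/s and contact force between the fingers and check_weight below 0.1 N), for 0.5 s.
2. the check weight stands upright and released on its wooden block again, and the empty pan has risen (x of check_weight in the frame of weight_stand between -0.025 and 0.025 m and y of check_weight in the frame of weight_stand between -0.025 and 0.025 m and z of check_weight in the frame of weight_stand between 0.008 and 0.018 m and angle between check_weight's own z axis and vertical below 0.1 rad and contact force between the fingers and check_weight below 0.1 N and value of joint pan below 0.0015 m), for 0.3 s.
3. the cup, with no casting in it, stands upright and released within 12 mm of the pan's centre (horizontal distance between cup and pan_center below 0.012 m and angle between cup's own z axis and vertical below 0.1 rad and z of cup in the frame of pan_center between -0.003 and 0.004 m and linear speed of cup below 0.02 m/s and contact force between the fingers and cup below 0.1 N and horizontal distance between each of good1, good2, good3, reject1, reject2, reject3 and cup above 0.036 m), for 0.3 s.
At the end, for the whole second after the job is handed in: Check weight upright on its block (within 25 mm of the block's middle each way); cup upright on the pan within 12 mm of its centre; all good castings at rest in the cup, all rejects at rest in the scrap box; everything released (x of check_weight in the frame of weight_stand between -0.025 and 0.025 m and y of check_weight in the frame of weight_stand between -0.025 and 0.025 m and z of check_weight in the frame of weight_stand between 0.008 and 0.018 m and angle between each of check_weight, cup's own z axis and vertical below 0.1 rad and contact force between the fingers and check_weight below 0.1 N and horizontal distance between cup and pan_center below 0.012 m and z of cup in the frame of pan_center between -0.003 and 0.004 m and linear speed of cup below 0.02 m/s and contact force between the fingers and cup below 0.1 N and horizontal distance between each of good1, good2, good3 and cup below 0.033 m and z of good1 in the frame of cup between -0.002 and 0.045 m and linear speed of each of good1, good2, good3, reject1, reject2, reject3 below 0.03 m/s and z of good2 in the frame of cup between -0.002 and 0.045 m and z of good3 in the frame of cup between -0.002 and 0.045 m and x of reject1 in the frame of scrap_box between -0.06 and 0.06 m and y of reject1 in the frame of scrap_box between -0.075 and 0.075 m and z of each of reject1, reject2, reject3 in the frame of scrap_box below 0.05 m and x of reject2 in the frame of scrap_box between -0.06 and 0.06 m and y of reject2 in the frame of scrap_box between -0.075 and 0.075 m and x of reject3 in the frame of scrap_box between -0.06 and 0.06 m and y of reject3 in the frame of scrap_box between -0.075 and 0.075 m); the robot touches nothing.
It fails at once if a bystander (jar, bur block or screwdriver) is moved more than 30 mm (distance of any of flux_jar, bur_block, file_tool from where it was at the start of the episode above 0.03 m).
It fails at once if the check weight is knocked over (angle between check_weight's own z axis and vertical above 0.9 rad).
It fails at once if the pan is bottomed out (sunk more than 17 mm) (value of joint pan above 0.017 m).
Of good1, good2, good3 only 2 to 3 are there at a start; the rules pass over those that are not, and their reading is None.
Of reject1, reject2, reject3 only 1 to 3 are there at a start; the rules pass over those that are not, and their reading is None.
At some moment in a run one of good1, good2, good3, reject1, reject2, reject3, cup may be knocked a few centimetres aside while the robot is not near it.
It also fails if it takes over 210 s, if anything falls off the work surface, if the arm or the gripper's body presses on something with over 40 N, if the wrist force passes 120 N, or if a joint passes its speed limit or range.

## Working session

There is one attempt and no reset: what is moved stays moved. The work goes in short steps, Python scripts to look and compute and a tool call to move; the robot and the scene stay as the last step left them, time stands still between calls to the robot, and variables do not carry over. Pictures are saved under pics/ and viewed, at most 14 in all, crops included, and the job is handed in when it is done.

Besides the shell and the picture viewer there is one more tool, called in YAML: its name, and indented under it one key for each argument. move_arm: Moves the arm, as the interface text tells. Its arguments: {"type":"object","properties":{"plan":{"type":"array"},"grip":{"type":"number"},"grip_force":{"type":"number"}},"required":["plan"]}

```bash
mkdir -p pics; ls; python3 - <<'E'
from bench import arm
import cv2
s=arm.state();print(s['ee_pos'],s['tool_rot'],s['width'],s['force'],arm.grip_point_offset)
for n in('top','scene'):
    cv2.imwrite(f'pics/{n}0.png',arm.get_image(n));c=arm.get_calibration(n);print(c)
E
```

```text
pics
[0.13365522 0.55872035 0.21311923] [-1.07996650e-04  1.17121675e-01  9.93117176e-01 -8.81269482e-04] 1.003802723341348 [ 0.54664666 -0.28077108 -0.06161046] 0.0188
{'mtx': array([[492.03468281,   0.        , 328.81597853],
       [  0.        , 492.03468281, 227.36050908],
       [  0.        ,   0.        ,   1.        ]]), 'dist': array([-0.03689946,  0.        ,  0.        ,  0.        ,  0.        ]), 'eye': array([0.5432762 , 0.01344419, 1.1702647 ]), 'rotation': array([-0.69801688, -0.01343579,  0.01751284,  0.71574103])}
{'mtx': array([[472.66347083,   0.        , 319.58787078],
       [  0.        , 472.66347083, 234.29822749],
       [  0.        ,   0.        ,   1.        ]]), 'dist': array([-0.03868918,  0.        ,  0.        ,  0.        ,  0.        ]), 'eye': array([ 1.04553702, -0.29425556,  0.70607393]), 'rotation': array([0.82904161, 0.3067079 , 0.15516123, 0.44107285])}
```

View pics/top0.png

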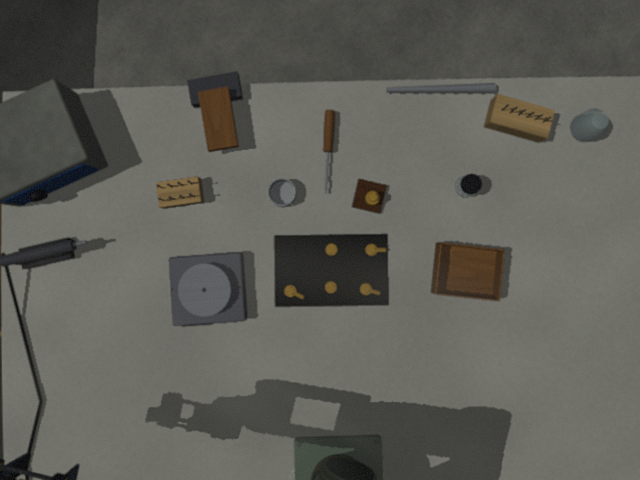

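View pics/scene0.png

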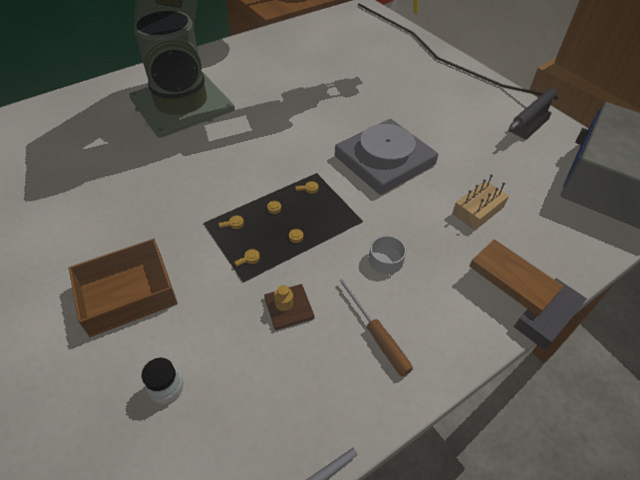

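The top view (robot at the bottom) shows two plain castings at (331,250) and (330,287), and three rejects at (372,250), (291,291) and (366,289). The pan dot is at (205,290), the cup at (283,192), the check weight at (372,198), and the scrap box around (469,270). The scene view agrees.

```bash
cat >h.py <<'E'
from bench import arm
import cv2,numpy as np
from scipy.spatial.transform import Rotation as R
def rot(q): return R.from_quat([q[1],q[2],q[3],q[0]])
def p2w(n,px,z):
    c=arm.get_calibration(n);u=cv2.undistortPoints(np.array(px,float).reshape(-1,1,2),c['mtx'],c['dist'])[:,0]
    d=rot(c['rotation']).apply(np.c_[u[:,0],-u[:,1],-np.ones(len(u))]);e=c['eye']
    return e+d*((z-e[2])/d[:,2])[:,None]
def w2p(n,P):
    c=arm.get_calibration(n);q=rot(c['rotation']).inv().apply(np.atleast_2d(P)-c['eye'])*[1,-1,-1]
    return cv2.projectPoints(q,np.zeros(3),np.zeros(3),c['mtx'],c['dist'])[0][:,0]
def go(P,yaw=None):
    """shift (cm, tool axes) and spin to TCP target P; yaw = world angle of the closing line (tool y)"""
    s=arm.state();r=rot(s['tool_rot']);t=r.inv().apply(np.array(P)-s['ee_pos'])*100;o=[round(v,2) for v in t]
    if yaw is not None:
        y=r.as_matrix()[:,1];a=np.arctan2(y[1],y[0]);d=(yaw-a+np.pi/2)%np.pi-np.pi/2;o.append(('spin',round(-d,3)))
    return o
def bronze(n,img):
    h=cv2.cvtColor(img,cv2.COLOR_BGR2HSV)
    m=cv2.inRange(h,(8,130,90),(30,255,255));k,_,st,ce=cv2.connectedComponentsWithStats(m)
    return m,st,ce
E
python3 - <<'E'
from h import *
np.set_printoptions(precision=4,suppress=True)
for n in('top','scene'):
    im=cv2.imread(f'pics/{n}0.png');m,st,ce=bronze(n,im)
    for s,c in zip(st[1:],ce[1:]):
        if s[4]>50: print(n,s,c,p2w(n,[c],.012)[0][:2])
a=cv2.imread('pics/top0.png');
A=cv2.resize(a[170:320,150:400],None,fx=3.2,fy=3.2,interpolation=cv2.INTER_CUBIC);cv2.imwrite('pics/c1.png',cv2.convertScaleAbs(A,alpha=1.5))
b=cv2.imread('pics/scene0.png')
B=cv2.resize(b[110:340,200:450],None,fx=2.6,fy=2.6,interpolation=cv2.INTER_CUBIC);cv2.imwrite('pics/c2.png',cv2.convertScaleAbs(B,alpha=1.5))
E
```

```text
top [366 191  12  14 132] [371.4621 197.6212] [ 0.6618 -0.0965]
top [326 244  11  11 101] [330.9109 249.1683] [0.5425 0.0025]
top [366 244  20  11 132] [373.3409 249.4167] [ 0.5394 -0.0973]
top [325 282  11  11 101] [330.2574 286.9307] [0.454  0.0063]
top [285 285  18  14 129] [291.6202 291.6202] [0.4454 0.0971]
top [360 284  20  11 121] [367.1818 289.438 ] [ 0.4459 -0.0802]
scene [249   0  84  20 759] [282.4216   7.2187] [-0.308  0.491]
scene [296 182  22   9 134] [308.4776 186.2687] [0.4436 0.0985]
scene [267 201  14  11 120] [273.8417 205.7667] [0.4521 0.009 ]
scene [219 216  25  11 163] [232.9571 221.3681] [ 0.4441 -0.0795]
scene [289 229  14  11 134] [295.6567 234.2239] [0.5402 0.0053]
scene [  69  239  102   83 2390] [114.8569 290.5824] [ 0.4742 -0.327 ]
scene [ 473  240   89   70 2465] [518.9079 274.8085] [0.8461 0.2911]
scene [234 249  26  17 209] [248.5455 256.5694] [ 0.5377 -0.096 ]
scene [274 286  19  21 204] [285.0539 294.1029] [ 0.645  -0.0829]
scene [373 320  39  50 252] [395.5437 348.881 ] [0.8322 0.0096]
```

View pics/c1.png

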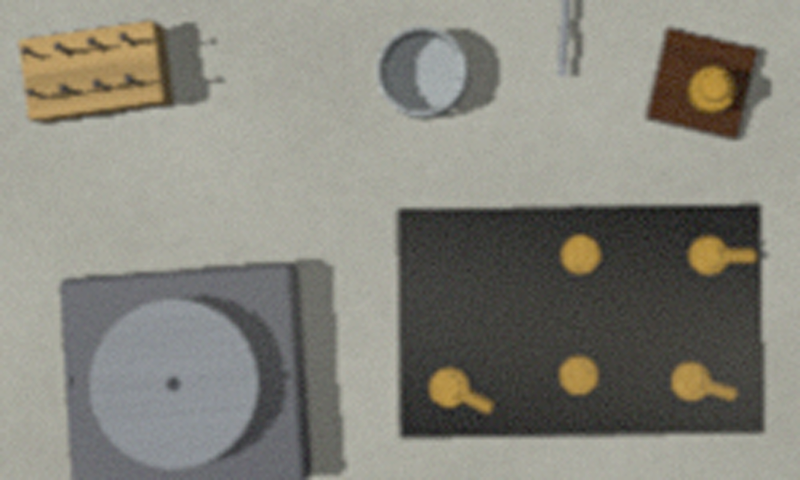

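View pics/c2.png

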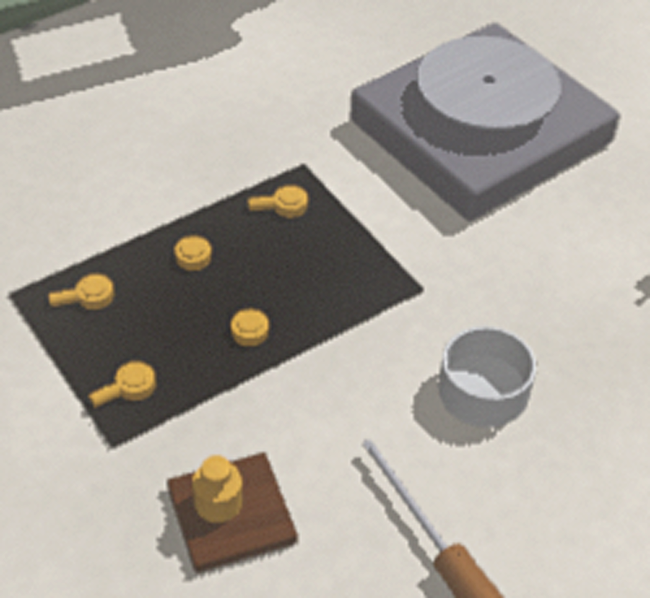

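The crops give sharper pixels. In c1: pan dot (173,384), cup rim centre (423,72), weight (713,88), and block corners (667,28), (757,48), (740,138), (648,118). In c2: pan dot (489,79), cup rim centre (488,365), knob top (217,466).

```bash
python3 - <<'E'
from h import *
np.set_printoptions(precision=4,suppress=True)
T=lambda x,y:((x+.5)/3.2-.5+150,(y+.5)/3.2-.5+170)
S=lambda x,y:((x+.5)/2.6-.5+200,(y+.5)/2.6-.5+110)
def pr(n,l,z,**k):
    for a,b in k.items(): print(a,l,p2w(l,[(T if l=='top' else S)(*b)],z)[0][:2])
pr(0,'top',.057,pan=(173,384));pr(0,'scene',.057,pan=(489,79))
pr(0,'top',.034,cup=(423,72));pr(0,'scene',.034,cup=(488,365))
pr(0,'top',.038,wbody=(711,90));pr(0,'top',.054,wknob=(716,85));pr(0,'scene',.054,wknob=(217,466))
pr(0,'top',.012,b1=(667,28),b2=(757,48),b3=(740,138),b4=(648,118))
pr(0,'scene',.012,b1=(168,482),b2=(263,453),b3=(297,540),b4=(197,571))
pr(0,'top',.014,g1=(580,255),g2=(579,376),r1=(708,255),r1e=(755,256),r2=(449,387),r2e=(490,408),r3=(690,381),r3e=(735,394))
pr(0,'scene',.014,g1=(250,327),g2=(193,254),r1=(136,381),r2=(291,201),r3=(95,291))
print('box',p2w('top',[(437,243),(503,247),(500,299),(434,294)],.05))
s=arm.state();print(go([.662,-.097,.15],0))
E
```

```text
pan top [0.4584 0.2921]
pan scene [0.4572 0.2962]
cup top [0.6774 0.1131]
cup scene [0.6802 0.1143]
wbody top [ 0.6587 -0.0949]
wknob top [ 0.6606 -0.097 ]
wknob scene [ 0.6589 -0.093 ]
b1 top [ 0.7082 -0.0661]
b2 top [ 0.6917 -0.1324]
b3 top [ 0.6253 -0.1177]
b4 top [ 0.6418 -0.0502]
b1 scene [ 0.6268 -0.1139]
b2 scene [ 0.6423 -0.0486]
b3 scene [ 0.7112 -0.067 ]
b4 scene [ 0.6947 -0.132 ]
g1 top [0.5421 0.0025]
g2 top [0.4537 0.0055]
r1 top [ 0.5397 -0.0914]
r1e top [ 0.5381 -0.1259]
r2 top [0.448  0.1007]
r2e top [0.432  0.0711]
r3 top [ 0.4479 -0.0756]
r3e top [ 0.4375 -0.1083]
g1 scene [0.5445 0.0031]
g2 scene [0.4578 0.0059]
r1 scene [ 0.542  -0.0909]
r2 scene [0.4508 0.1016]
r3 scene [ 0.45   -0.0751]
box [[ 0.5504 -0.2396  0.05  ]
 [ 0.5373 -0.3913  0.05  ]
 [ 0.419  -0.3798  0.05  ]
 [ 0.4347 -0.2289  0.05  ]]
[np.float64(-66.64), np.float64(-51.48), np.float64(6.4), ('spin', np.float64(1.336))]
```

move_arm:
  plan:
    - {"tx":-4,"ty":-3.1}
    - {"tx":-7.1,"ty":-5.5}
    - {"tx":-10.2,"ty":-7.9}
    - {"tx":-13.3,"ty":-10.3}
    - {"tx":-16.4,"ty":-12.7}
    - {"tx":-19.5,"ty":-15.1}
    - {"tx":-22.6,"ty":-17.5}
    - {"tx":-24,"ty":-18.5}
  grip: 6.5
  grip_force: 15

```text
invalid input at $.plan[0]: expected keys tx, ty, tz, spin
```

move_arm:
  plan:
    - {"tx":-3.1,"ty":-2.4,"spin":0.1}
    - {"tx":-6.2,"ty":-4.8,"spin":0.2}
    - {"tx":-9.3,"ty":-7.2,"spin":0.3}
    - {"tx":-12.4,"ty":-9.6,"spin":0.4}
    - {"tx":-15.5,"ty":-12,"spin":0.5}
    - {"tx":-18.6,"ty":-14.4,"spin":0.6}
    - {"tx":-21.7,"ty":-16.8,"spin":0.7}
    - {"tx":-24,"ty":-18.5,"spin":0.8}

```text
invalid input at $.plan[0]: expected keys tx, ty, tz, spin
```

```bash
python3 -c "
from h import *
s=arm.state();print(s['ee_pos'],s['clock'],s['force'],s['width'],go([.6595,-.095,.15],0))"
```

```text
[0.1336604  0.55879337 0.21318906] 0.1 [ 0.49165339 -0.24838543  0.21750992] 1.0001648526114642 [np.float64(-66.35), np.float64(-51.34), np.float64(6.4), ('spin', np.float64(1.336))]
```

All keys are needed in every row.

move_arm:
  plan:
    - {"tx":-4,"ty":-3.1,"tz":0,"spin":0}
    - {"tx":-7.1,"ty":-5.5,"tz":0,"spin":0}
    - {"tx":-10.2,"ty":-7.9,"tz":0,"spin":0}
    - {"tx":-13.3,"ty":-10.3,"tz":0,"spin":0}
    - {"tx":-16.4,"ty":-12.7,"tz":0,"spin":0}
    - {"tx":-19.5,"ty":-15.1,"tz":0,"spin":0}
    - {"tx":-22.6,"ty":-17.5,"tz":0,"spin":0}
    - {"tx":-24,"ty":-18.5,"tz":0,"spin":0}
  grip: 6.5
  grip_force: 15

```text
clock: 0.77
ee_pos: [0.3257, 0.32, 0.2137]
tool_rot: [0.0, 0.118, 0.993, -0.001]
force: [-0.5, 0.6, 0.3]
width: 0.712
gripper_force: 0.0
```

move_arm:
  plan:
    - {"tx":-3.1,"ty":-2.4,"tz":0,"spin":0.1}
    - {"tx":-6.2,"ty":-4.8,"tz":0,"spin":0.2}
    - {"tx":-9.3,"ty":-7.2,"tz":0,"spin":0.3}
    - {"tx":-12.4,"ty":-9.6,"tz":0,"spin":0.4}
    - {"tx":-15.5,"ty":-12,"tz":0,"spin":0.5}
    - {"tx":-18.6,"ty":-14.4,"tz":0,"spin":0.6}
    - {"tx":-21.7,"ty":-16.8,"tz":0,"spin":0.7}
    - {"tx":-24,"ty":-18.5,"tz":0,"spin":0.8}

```text
clock: 1.43
ee_pos: [0.5159, 0.085, 0.2136]
tool_rot: [0.0, 0.497, 0.867, -0.0]
force: [0.9, 0.0, -0.4]
width: 0.712
gripper_force: 0.0
```

```bash
python3 -c "
from h import *
s=arm.state();print(s['ee_pos'],s['clock'],s['force'],s['width'],go([.6595,-.095,.15],0))"
```

```text
[0.51586471 0.08498199 0.21359348] 1.4333 [ 0.91627214  0.02940243 -0.36095938] 0.7123536943622509 [np.float64(-22.78), np.float64(3.31), np.float64(6.37), ('spin', np.float64(0.529))]
```

move_arm:
  plan:
    - {"tx":-3.5,"ty":0.5,"tz":1,"spin":0.1}
    - {"tx":-7,"ty":1,"tz":2,"spin":0.2}
    - {"tx":-10.5,"ty":1.5,"tz":3,"spin":0.3}
    - {"tx":-14,"ty":2,"tz":4,"spin":0.4}
    - {"tx":-17.5,"ty":2.5,"tz":5,"spin":0.5}
    - {"tx":-21,"ty":3,"tz":6,"spin":0.529}
    - {"tx":-22.8,"ty":3.3,"tz":6.4,"spin":0.529}
    - {"tx":-22.8,"ty":3.3,"tz":6.4,"spin":0.529}

```text
clock: 2.1
ee_pos: [0.6605, -0.0948, 0.1471]
tool_rot: [-0.001, 0.706, 0.708, -0.001]
force: [-0.7, 1.3, -0.2]
width: 0.716
gripper_force: 0.0
```

```bash
python3 -c "
from h import *
s=arm.state();print(s['ee_pos'],s['clock'],s['force'],s['width'],go([.6595,-.095,.017],0))"
```

```text
[ 0.66052359 -0.09483122  0.14714713] 2.1 [-0.69113639  1.29008313 -0.1743462 ] 0.7156511838429082 [np.float64(-0.01), np.float64(-0.08), np.float64(13.01), ('spin', np.float64(0.004))]
```

move_arm:
  plan:
    - {"tx":0,"ty":-0.1,"tz":3,"spin":0}
    - {"tx":0,"ty":-0.1,"tz":6,"spin":0}
    - {"tx":0,"ty":-0.1,"tz":9,"spin":0}
    - {"tx":0,"ty":-0.1,"tz":11,"spin":0}
    - {"tx":0,"ty":-0.1,"tz":12.3,"spin":0}
    - {"tx":0,"ty":-0.1,"tz":12.8,"spin":0}
    - {"tx":0,"ty":-0.1,"tz":12.8,"spin":0}
    - {"tx":0,"ty":-0.1,"tz":12.8,"spin":0}

```text
clock: 2.77
ee_pos: [0.6586, -0.091, 0.0227]
tool_rot: [0.0, 0.704, 0.71, 0.0]
force: [0.5, -0.3, 0.2]
width: 0.711
gripper_force: 0.0
```

```bash
python3 -c "
from h import *
s=arm.state();print(s['ee_pos'],s['force'],s['width'])
a=arm.get_image('scene')[230:380,200:400];b=arm.get_image('top')[150:300,300:500]
f=lambda i:cv2.convertScaleAbs(cv2.resize(i,(400*i.shape[1]//200,400*i.shape[0]//200),interpolation=2),alpha=1.5)
cv2.imwrite('pics/w1.png',np.hstack([f(a),f(b)]))"
```

```text
[ 0.65855858 -0.09102262  0.02265737] [ 0.46282183 -0.30802273  0.18954916] 0.7113550928553282
```

View pics/w1.png

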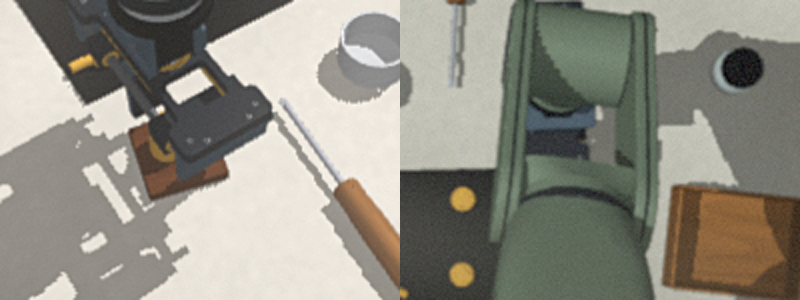

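The weight stands between the open fingers, a little toward the -y side. I'll lower slightly and close.

move_arm:
  plan:
    - {"tx":-0.3,"ty":0,"tz":0.4,"spin":0}
    - {"tx":-0.3,"ty":0,"tz":0.4,"spin":0}
    - {"tx":-0.3,"ty":0,"tz":0.4,"spin":0}

```text
clock: 3.12
ee_pos: [0.6584, -0.0947, 0.0183]
tool_rot: [0.0, 0.705, 0.709, 0.0]
force: [-0.3, 0.2, 0.0]
width: 0.711
gripper_force: 0.0
```

move_arm:
  plan:
    - {"tx":0,"ty":0,"tz":0,"spin":0}
    - {"tx":0,"ty":0,"tz":0,"spin":0}
    - {"tx":0,"ty":0,"tz":0,"spin":0}
    - {"tx":0,"ty":0,"tz":0,"spin":0}
    - {"tx":0,"ty":0,"tz":0,"spin":0}
    - {"tx":0,"ty":0,"tz":0,"spin":0}
  grip: 2.6
  grip_force: 20

```text
clock: 3.62
ee_pos: [0.6584, -0.0944, 0.0179]
tool_rot: [0.0, 0.705, 0.71, 0.0]
force: [0.4, -0.5, 0.2]
width: 0.343
gripper_force: 20.0
```

move_arm:
  plan:
    - {"tx":0,"ty":0,"tz":-1.5,"spin":0}
    - {"tx":0,"ty":0,"tz":-4.5,"spin":0}
    - {"tx":0,"ty":0,"tz":-7.5,"spin":0}
    - {"tx":2,"ty":-1,"tz":-10,"spin":0}
    - {"tx":5,"ty":-2.5,"tz":-11,"spin":0}
    - {"tx":8,"ty":-4,"tz":-11,"spin":0}
    - {"tx":11,"ty":-5.5,"tz":-11,"spin":0}
    - {"tx":14,"ty":-7,"tz":-11,"spin":0}

```text
clock: 4.28
ee_pos: [0.5862, 0.0461, 0.1279]
tool_rot: [-0.0, 0.705, 0.709, -0.0]
force: [0.6, 0.1, -1.4]
width: 0.343
gripper_force: 20.0
```

move_arm:
  plan:
    - {"tx":3,"ty":-1.5,"tz":0,"spin":0}
    - {"tx":6,"ty":-3,"tz":0,"spin":0}
    - {"tx":9,"ty":-4.5,"tz":0,"spin":0}
    - {"tx":12,"ty":-6,"tz":0,"spin":0}
    - {"tx":15,"ty":-7.5,"tz":0,"spin":0}
    - {"tx":18,"ty":-9.5,"tz":0,"spin":0}
    - {"tx":20,"ty":-11,"tz":0,"spin":0}
    - {"tx":20,"ty":-11,"tz":0,"spin":0}

```text
clock: 4.95
ee_pos: [0.4726, 0.2473, 0.1276]
tool_rot: [-0.001, 0.703, 0.711, -0.001]
force: [-0.8, 0.7, -1.7]
width: 0.343
gripper_force: 20.0
```

```bash
python3 -c "
from h import *
s=arm.state();print(s['ee_pos'],s['force'],s['width'],s['gripper_force'],go([.458,.294,.068],0))"
```

```text
[0.4726203  0.2473226  0.12755117] [-0.75738297  0.72933789 -1.682108  ] 0.3425159875162377 20.00050663948059 [np.float64(4.68), np.float64(-1.39), np.float64(5.96), ('spin', np.float64(0.011))]
```

move_arm:
  plan:
    - {"tx":2.4,"ty":-0.7,"tz":1,"spin":0}
    - {"tx":4.7,"ty":-1.4,"tz":2.5,"spin":0}
    - {"tx":4.7,"ty":-1.4,"tz":4,"spin":0}
    - {"tx":4.7,"ty":-1.4,"tz":5,"spin":0}
    - {"tx":4.7,"ty":-1.4,"tz":5.7,"spin":0}
    - {"tx":4.7,"ty":-1.4,"tz":6,"spin":0}
    - {"tx":4.7,"ty":-1.4,"tz":6,"spin":0}
    - {"tx":4.7,"ty":-1.4,"tz":6,"spin":0}

```text
clock: 5.62
ee_pos: [0.4623, 0.2907, 0.0683]
tool_rot: [0.0, 0.705, 0.709, 0.0]
force: [0.4, -0.4, -1.7]
width: 0.342
gripper_force: 20.0
```

```bash
python3 -c "
from h import *
s=arm.state();print(s['ee_pos'],s['force'],s['width'],s['gripper_force'],go([.458,.294,.059],0))"
```

```text
[0.46227086 0.29074275 0.06832683] [ 0.42053146 -0.44661082 -1.66843524] 0.3423724184333507 19.999660849571228 [np.float64(0.33), np.float64(-0.43), np.float64(0.93), ('spin', np.float64(0.006))]
```

move_arm:
  plan:
    - {"tx":0.3,"ty":-0.4,"tz":0.2,"spin":0}
    - {"tx":0.3,"ty":-0.4,"tz":0.4,"spin":0}
    - {"tx":0.3,"ty":-0.4,"tz":0.55,"spin":0}
    - {"tx":0.3,"ty":-0.4,"tz":0.7,"spin":0}
    - {"tx":0.3,"ty":-0.4,"tz":0.85,"spin":0}
    - {"tx":0.3,"ty":-0.4,"tz":0.95,"spin":0}
    - {"tx":0.3,"ty":-0.4,"tz":0.95,"spin":0}
    - {"tx":0.3,"ty":-0.4,"tz":0.95,"spin":0}

```text
clock: 6.28
ee_pos: [0.4576, 0.2942, 0.0585]
tool_rot: [-0.0, 0.705, 0.71, 0.0]
force: [-0.5, 0.5, 0.1]
width: 0.342
gripper_force: 20.0
```

```bash
python3 -c "
from h import *
s=arm.state();print(s['ee_pos'],s['force'],s['width'],s['gripper_force'],go([.458,.294,.058],0))"
```

```text
[0.45764107 0.2942321  0.05851523] [-0.49039608  0.53510644  0.11361579] 0.3418475905480614 19.99993085861206 [np.float64(-0.02), np.float64(0.04), np.float64(0.05), ('spin', np.float64(0.007))]
```

move_arm:
  plan:
    - {"tx":0,"ty":0,"tz":0,"spin":0}
    - {"tx":0,"ty":0,"tz":0,"spin":0}
    - {"tx":0,"ty":0,"tz":0,"spin":0}
    - {"tx":0,"ty":0,"tz":0,"spin":0}
    - {"tx":0,"ty":0,"tz":0,"spin":0}
    - {"tx":0,"ty":0,"tz":0,"spin":0}
    - {"tx":0,"ty":0,"tz":0,"spin":0}
    - {"tx":0,"ty":0,"tz":0,"spin":0}
  grip: 5.5

```text
clock: 6.95
ee_pos: [0.4576, 0.2942, 0.0585]
tool_rot: [-0.0, 0.705, 0.71, 0.0]
force: [0.6, 0.2, 0.5]
width: 0.604
gripper_force: 0.0
```

move_arm:
  plan:
    - {"tx":0,"ty":0,"tz":-3,"spin":0}
    - {"tx":0,"ty":0,"tz":-6,"spin":0}
    - {"tx":0,"ty":-3,"tz":-9,"spin":0}
    - {"tx":0,"ty":-6,"tz":-9,"spin":0}
    - {"tx":0,"ty":-9,"tz":-9,"spin":0}
    - {"tx":0,"ty":-12,"tz":-9,"spin":0}
    - {"tx":0,"ty":-12,"tz":-9,"spin":0}
    - {"tx":0,"ty":-12,"tz":-9,"spin":0}

```text
clock: 7.62
ee_pos: [0.3367, 0.2933, 0.1488]
tool_rot: [0.0, 0.704, 0.71, 0.0]
force: [0.7, 0.9, 0.9]
width: 0.6
gripper_force: 0.0
```

```bash
python3 -c "
from h import *
s=arm.state();print(s['ee_pos'],s['force'],s['width'],s['gripper_force'])
a=arm.get_image('scene')[80:230,300:500];b=arm.get_image('top')[200:350,120:320]
f=lambda i:cv2.convertScaleAbs(cv2.resize(i,(400,300),interpolation=2),alpha=1.5)
cv2.imwrite('pics/w2.png',np.hstack([f(a),f(b)]))"
```

```text
[0.33667161 0.29325736 0.14881764] [0.70608341 0.87024034 0.89277827] 0.6002914314717446 0.0
```

View pics/w2.png

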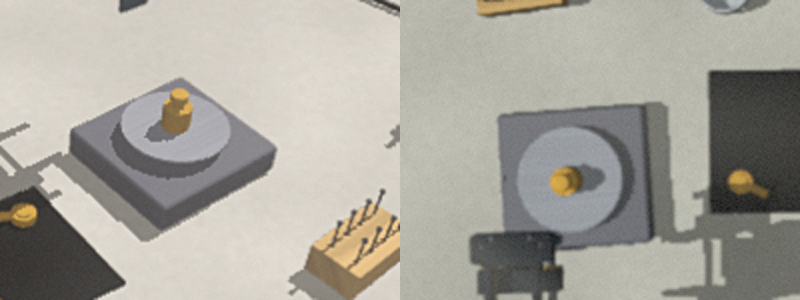

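The weight stands upright at the pan centre (right half, weight at (566,181), pan centre about (570,180)). I'll pick it up again by retracing the path.

move_arm:
  plan:
    - {"tx":0,"ty":3,"tz":0,"spin":0}
    - {"tx":0,"ty":6,"tz":0,"spin":0}
    - {"tx":0,"ty":9,"tz":0,"spin":0}
    - {"tx":0,"ty":12,"tz":0,"spin":0}
    - {"tx":0,"ty":12,"tz":0,"spin":0}
    - {"tx":0,"ty":12,"tz":3,"spin":0}
    - {"tx":0,"ty":12,"tz":6,"spin":0}
    - {"tx":0,"ty":12,"tz":8,"spin":0}

```text
clock: 8.38
ee_pos: [0.4577, 0.2932, 0.0659]
tool_rot: [-0.0, 0.705, 0.709, -0.001]
force: [-0.3, -0.0, -0.7]
width: 0.603
gripper_force: 0.0
```

move_arm:
  plan:
    - {"tx":0,"ty":0,"tz":0.5,"spin":0}
    - {"tx":0,"ty":0,"tz":0.9,"spin":0}
    - {"tx":0,"ty":0,"tz":0.9,"spin":0}
    - {"tx":0,"ty":0,"tz":0.9,"spin":0}
    - {"tx":0,"ty":0,"tz":0.9,"spin":0}

```text
clock: 8.8
ee_pos: [0.4586, 0.2948, 0.0608]
tool_rot: [0.0, 0.705, 0.71, 0.001]
force: [-0.4, 0.3, -0.0]
width: 0.602
gripper_force: 0.0
```

move_arm:
  plan:
    - {"tx":0,"ty":0,"tz":0,"spin":0}
    - {"tx":0,"ty":0,"tz":0,"spin":0}
    - {"tx":0,"ty":0,"tz":0,"spin":0}
    - {"tx":0,"ty":0,"tz":0,"spin":0}
    - {"tx":0,"ty":0,"tz":0,"spin":0}
    - {"tx":0,"ty":0,"tz":-1,"spin":0}
    - {"tx":0,"ty":0,"tz":-3,"spin":0}
    - {"tx":0,"ty":0,"tz":-6,"spin":0}
  grip: 2.6
  grip_force: 20

```text
clock: 9.47
ee_pos: [0.4557, 0.2929, 0.118]
tool_rot: [-0.001, 0.705, 0.71, -0.003]
force: [0.1, 0.7, -1.5]
width: 0.342
gripper_force: 20.0
```

```bash
python3 -c "
from h import *
s=arm.state();print(s['ee_pos'],s['force'],s['width'],s['gripper_force'],go([.667,-.0925,.12],0))"
```

```text
[0.45566021 0.29292923 0.11802512] [ 0.06304057  0.67464865 -1.54395063] 0.3419520136981424 19.999520480632782 [np.float64(-38.69), np.float64(20.86), np.float64(-0.18), ('spin', np.float64(0.007))]
```

move_arm:
  plan:
    - {"tx":-1,"ty":0.5,"tz":-1.5,"spin":0}
    - {"tx":-3.5,"ty":1.9,"tz":-1.5,"spin":0}
    - {"tx":-6.5,"ty":3.5,"tz":-1.5,"spin":0}
    - {"tx":-9.5,"ty":5.1,"tz":-1.5,"spin":0}
    - {"tx":-12.5,"ty":6.7,"tz":-1.5,"spin":0}
    - {"tx":-15.5,"ty":8.4,"tz":-1.5,"spin":0}
    - {"tx":-18.5,"ty":10,"tz":-1.5,"spin":0}
    - {"tx":-21.5,"ty":11.6,"tz":-1.5,"spin":0}

```text
clock: 10.13
ee_pos: [0.5755, 0.0784, 0.1348]
tool_rot: [-0.0, 0.705, 0.71, -0.0]
force: [-0.7, 0.2, -1.5]
width: 0.344
gripper_force: 20.0
```

move_arm:
  plan:
    - {"tx":-3,"ty":1.6,"tz":0,"spin":0}
    - {"tx":-6,"ty":3.2,"tz":0,"spin":0}
    - {"tx":-9,"ty":4.9,"tz":0,"spin":0}
    - {"tx":-12,"ty":6.5,"tz":0,"spin":0}
    - {"tx":-15,"ty":8.1,"tz":0,"spin":0}
    - {"tx":-17.2,"ty":9.3,"tz":0,"spin":0}
    - {"tx":-17.2,"ty":9.3,"tz":0,"spin":0}
    - {"tx":-17.2,"ty":9.3,"tz":0,"spin":0}

```text
clock: 10.8
ee_pos: [0.6692, -0.0926, 0.1341]
tool_rot: [-0.001, 0.705, 0.709, -0.0]
force: [0.4, 0.3, -3.0]
width: 0.338
gripper_force: 20.0
```

```bash
python3 -c "
from h import *
s=arm.state();print(s['ee_pos'],s['force'],s['width'],s['gripper_force'],go([.667,-.0925,.025],0))"
```

```text
[ 0.66921592 -0.0925546   0.13406563] [ 0.41368818  0.25620413 -3.00089851] 0.33798766749075676 19.999594688415527 [np.float64(-0.0), np.float64(-0.21), np.float64(10.91), ('spin', np.float64(0.005))]
```

move_arm:
  plan:
    - {"tx":0,"ty":-0.1,"tz":2.5,"spin":0}
    - {"tx":0,"ty":-0.1,"tz":5,"spin":0}
    - {"tx":0,"ty":-0.1,"tz":7.5,"spin":0}
    - {"tx":0,"ty":-0.1,"tz":9,"spin":0}
    - {"tx":0,"ty":-0.1,"tz":10,"spin":0}
    - {"tx":0,"ty":-0.1,"tz":10.5,"spin":0}
    - {"tx":0,"ty":-0.1,"tz":10.8,"spin":0}
    - {"tx":0,"ty":-0.1,"tz":10.8,"spin":0}

```text
clock: 11.47
ee_pos: [0.6685, -0.0909, 0.0268]
tool_rot: [0.0, 0.704, 0.71, 0.0]
force: [0.5, 0.7, -2.0]
width: 0.346
gripper_force: 20.0
```

move_arm:
  plan:
    - {"tx":0,"ty":0,"tz":0.1,"spin":0}
    - {"tx":0,"ty":0,"tz":0.2,"spin":0}
    - {"tx":0,"ty":0,"tz":0.2,"spin":0}
    - {"tx":0,"ty":0,"tz":0.2,"spin":0}

```text
clock: 11.8
ee_pos: [0.6686, -0.0915, 0.025]
tool_rot: [0.0, 0.705, 0.71, 0.0]
force: [-0.6, 0.4, -2.0]
width: 0.342
gripper_force: 20.0
```

move_arm:
  plan:
    - {"tx":0,"ty":0,"tz":0.1,"spin":0}
    - {"tx":0,"ty":0,"tz":0.2,"spin":0}
    - {"tx":0,"ty":0,"tz":0.2,"spin":0}

```text
clock: 12.05
ee_pos: [0.6682, -0.0914, 0.0222]
tool_rot: [-0.0, 0.705, 0.71, -0.0]
force: [-0.0, 0.5, -3.1]
width: 0.342
gripper_force: 20.0
```

move_arm:
  plan:
    - {"tx":0,"ty":0,"tz":0.05,"spin":0}
    - {"tx":0,"ty":0,"tz":0.1,"spin":0}
    - {"tx":0,"ty":0,"tz":0.1,"spin":0}

```text
clock: 12.3
ee_pos: [0.6683, -0.0914, 0.0213]
tool_rot: [-0.0, 0.705, 0.71, -0.0]
force: [-0.5, 0.3, -2.0]
width: 0.344
gripper_force: 20.0
```

move_arm:
  plan:
    - {"tx":0,"ty":0,"tz":0.05,"spin":0}
    - {"tx":0,"ty":0,"tz":0.1,"spin":0}
    - {"tx":0,"ty":0,"tz":0.1,"spin":0}

```text
clock: 12.55
ee_pos: [0.6683, -0.0914, 0.0203]
tool_rot: [-0.0, 0.705, 0.71, -0.0]
force: [0.0, -0.0, -2.9]
width: 0.345
gripper_force: 20.0
```

move_arm:
  plan:
    - {"tx":0,"ty":0,"tz":0.05,"spin":0}
    - {"tx":0,"ty":0,"tz":0.1,"spin":0}
    - {"tx":0,"ty":0,"tz":0.1,"spin":0}

```text
clock: 12.8
ee_pos: [0.6684, -0.0914, 0.0202]
tool_rot: [0.0, 0.705, 0.71, 0.0]
force: [-1.4, 0.9, 3.9]
width: 0.345
gripper_force: 20.0
```

Contact. I'll release, rise, and head for the cup, stopping above it at (0.679, 0.114).

move_arm:
  plan:
    - {"tx":0,"ty":0,"tz":0,"spin":0}
    - {"tx":0,"ty":0,"tz":0,"spin":0}
    - {"tx":0,"ty":0,"tz":0,"spin":0}
    - {"tx":0,"ty":0,"tz":0,"spin":0}
    - {"tx":0,"ty":0,"tz":0,"spin":0}
    - {"tx":0,"ty":0,"tz":0,"spin":0}
    - {"tx":0,"ty":0,"tz":-3,"spin":0}
    - {"tx":0,"ty":0,"tz":-6,"spin":0}
  grip: 5.5

```text
clock: 13.47
ee_pos: [0.6667, -0.0912, 0.0778]
tool_rot: [-0.002, 0.705, 0.71, -0.002]
force: [0.5, 1.4, 0.1]
width: 0.603
gripper_force: 0.0
```

move_arm:
  plan:
    - {"tx":0,"ty":-3,"tz":-3,"spin":0}
    - {"tx":2,"ty":-6,"tz":-5,"spin":0}
    - {"tx":5,"ty":-9,"tz":-5,"spin":0}
    - {"tx":8,"ty":-12,"tz":-5,"spin":0}
    - {"tx":11,"ty":-14,"tz":-5,"spin":0}
    - {"tx":14,"ty":-16,"tz":-5,"spin":0}
    - {"tx":17,"ty":-18,"tz":-5,"spin":0}
    - {"tx":20,"ty":-20,"tz":-5,"spin":0}
  grip: 9

```text
clock: 14.13
ee_pos: [0.4658, 0.1083, 0.1297]
tool_rot: [0.0, 0.705, 0.709, 0.0]
force: [0.1, 0.3, 0.5]
width: 0.986
gripper_force: 0.0
```

```bash
python3 -c "
from h import *
s=arm.state();print(s['ee_pos'],s['force'],s['width'],s['gripper_force'],go([.679,.114,.12],0))
a=arm.get_image('scene')[150:390,200:450];b=arm.get_image('top')[160:400,250:500]
f=lambda i:cv2.convertScaleAbs(cv2.resize(i,(400,384),interpolation=2),alpha=1.5)
cv2.imwrite('pics/w3.png',np.hstack([f(a),f(b)]))"
```

```text
[0.46577505 0.10833019 0.12971401] [0.10643519 0.25041175 0.51028892] 0.9859880657211927 0.0 [np.float64(0.43), np.float64(21.32), np.float64(0.99), ('spin', np.float64(0.006))]
```

View pics/w3.png

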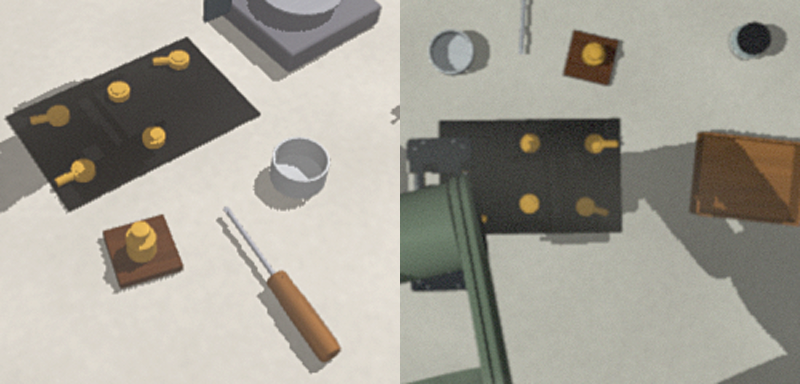

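The check weight is back in the middle of its block, and the cup hasn't moved (centre at (452,52) in the right half). Next is the cup.

move_arm:
  plan:
    - {"tx":0.1,"ty":3,"tz":0,"spin":0}
    - {"tx":0.2,"ty":6.5,"tz":0,"spin":0}
    - {"tx":0.3,"ty":10,"tz":0,"spin":0}
    - {"tx":0.4,"ty":13.5,"tz":0,"spin":0}
    - {"tx":0.4,"ty":17,"tz":0,"spin":0}
    - {"tx":0.4,"ty":20,"tz":0,"spin":0}
    - {"tx":0.4,"ty":21.3,"tz":0,"spin":0}
    - {"tx":0.4,"ty":21.3,"tz":0,"spin":0}

```text
clock: 14.9
ee_pos: [0.6834, 0.1116, 0.1283]
tool_rot: [0.001, 0.705, 0.709, 0.001]
force: [-0.0, 0.5, 0.0]
width: 0.989
gripper_force: 0.0
```

move_arm:
  plan:
    - {"tx":0,"ty":0,"tz":2,"spin":0}
    - {"tx":0,"ty":0,"tz":5,"spin":0}
    - {"tx":0,"ty":0,"tz":7,"spin":0}
    - {"tx":0,"ty":0,"tz":8,"spin":0}
    - {"tx":0,"ty":0,"tz":8,"spin":0}

```text
clock: 15.32
ee_pos: [0.6775, 0.112, 0.0467]
tool_rot: [-0.002, 0.705, 0.709, -0.002]
force: [0.8, 0.3, 0.3]
width: 0.984
gripper_force: 0.0
```

```bash
python3 -c "
from h import *
s=arm.state();print(s['ee_pos'],s['force'],s['width'],s['gripper_force'],go([.679,.114,.008],0))"
```

```text
[0.67751146 0.11197087 0.04673633] [0.83764481 0.33583373 0.29263873] 0.9842612826660401 0.0 [np.float64(0.21), np.float64(0.17), np.float64(3.87), ('spin', np.float64(0.007))]
```

move_arm:
  plan:
    - {"tx":0.2,"ty":0.1,"tz":1.5,"spin":0}
    - {"tx":0.2,"ty":0.1,"tz":2.8,"spin":0}
    - {"tx":0.2,"ty":0.1,"tz":3.5,"spin":0}
    - {"tx":0.2,"ty":0.1,"tz":3.8,"spin":0}
    - {"tx":0.2,"ty":0.1,"tz":3.8,"spin":0}
    - {"tx":0.2,"ty":0.1,"tz":3.8,"spin":0}

```text
clock: 15.82
ee_pos: [0.6812, 0.1147, 0.012]
tool_rot: [0.0, 0.705, 0.71, 0.0]
force: [0.2, 0.5, -0.2]
width: 0.982
gripper_force: 0.0
```

move_arm:
  plan:
    - {"tx":0,"ty":0,"tz":0,"spin":0}
    - {"tx":0,"ty":0,"tz":0,"spin":0}
    - {"tx":0,"ty":0,"tz":0,"spin":0}
    - {"tx":0,"ty":0,"tz":0,"spin":0}
    - {"tx":0,"ty":0,"tz":0,"spin":0}
    - {"tx":0,"ty":0,"tz":0,"spin":0}
  grip: 6.2
  grip_force: 12

```text
clock: 16.32
ee_pos: [0.6808, 0.1148, 0.0119]
tool_rot: [-0.0, 0.705, 0.71, 0.0]
force: [-1.0, -0.7, 2.5]
width: 0.732
gripper_force: 12.0
```

move_arm:
  plan:
    - {"tx":0,"ty":0,"tz":-2,"spin":0}
    - {"tx":0,"ty":0,"tz":-5,"spin":0}
    - {"tx":0,"ty":0,"tz":-8,"spin":0}
    - {"tx":1,"ty":-1.2,"tz":-11,"spin":0}
    - {"tx":3,"ty":-3.7,"tz":-12,"spin":0}
    - {"tx":5,"ty":-6.2,"tz":-12,"spin":0}
    - {"tx":7,"ty":-8.7,"tz":-12,"spin":0}
    - {"tx":9,"ty":-11.2,"tz":-12,"spin":0}

```text
clock: 16.98
ee_pos: [0.5672, 0.2045, 0.1316]
tool_rot: [0.0, 0.705, 0.709, 0.0]
force: [-1.0, 0.5, -1.4]
width: 0.731
gripper_force: 12.0
```

move_arm:
  plan:
    - {"tx":2,"ty":-2.5,"tz":0,"spin":0}
    - {"tx":4,"ty":-5,"tz":0,"spin":0}
    - {"tx":6,"ty":-7.5,"tz":0,"spin":0}
    - {"tx":8,"ty":-10,"tz":0,"spin":0}
    - {"tx":8.8,"ty":-11.1,"tz":0,"spin":0}
    - {"tx":8.8,"ty":-11.1,"tz":2,"spin":0}
    - {"tx":8.8,"ty":-11.1,"tz":4,"spin":0}
    - {"tx":8.8,"ty":-11.1,"tz":4,"spin":0}

```text
clock: 17.65
ee_pos: [0.4545, 0.2899, 0.0883]
tool_rot: [-0.001, 0.704, 0.71, -0.003]
force: [0.0, -0.3, -1.1]
width: 0.732
gripper_force: 12.0
```

```bash
python3 -c "
from h import *
s=arm.state();print(s['ee_pos'],s['force'],s['width'],s['gripper_force'],go([.458,.294,.073],0))"
```

```text
[0.45446847 0.28990426 0.08833782] [ 0.03331826 -0.27598589 -1.1365977 ] 0.7315104868297863 11.9997354503721 [np.float64(0.41), np.float64(0.36), np.float64(1.53), ('spin', np.float64(0.008))]
```

move_arm:
  plan:
    - {"tx":0.3,"ty":0.2,"tz":0.4,"spin":0}
    - {"tx":0.3,"ty":0.2,"tz":0.8,"spin":0}
    - {"tx":0.3,"ty":0.2,"tz":1.2,"spin":0}
    - {"tx":0.3,"ty":0.2,"tz":1.2,"spin":0}
    - {"tx":0.3,"ty":0.2,"tz":1.2,"spin":0}

```text
clock: 18.07
ee_pos: [0.459, 0.2941, 0.0797]
tool_rot: [0.0, 0.705, 0.709, 0.0]
force: [-0.4, 0.3, -1.9]
width: 0.731
gripper_force: 12.0
```

```bash
python3 -c "
from h import *
s=arm.state();print(s['ee_pos'],s['force'],s['width'],s['gripper_force'],go([.458,.294,.0675],0))"
```

```text
[0.45897667 0.29407653 0.07970553] [-0.39438996  0.32096473 -1.87212004] 0.7305773037975781 11.999803455546498 [np.float64(-0.01), np.float64(-0.1), np.float64(1.22), ('spin', np.float64(0.007))]
```

move_arm:
  plan:
    - {"tx":0,"ty":-0.1,"tz":0.3,"spin":0}
    - {"tx":0,"ty":-0.1,"tz":0.6,"spin":0}
    - {"tx":0,"ty":-0.1,"tz":0.8,"spin":0}
    - {"tx":0,"ty":-0.1,"tz":1.0,"spin":0}
    - {"tx":0,"ty":-0.1,"tz":1.2,"spin":0}
    - {"tx":0,"ty":-0.1,"tz":1.2,"spin":0}
    - {"tx":0,"ty":-0.1,"tz":1.2,"spin":0}

```text
clock: 18.65
ee_pos: [0.4575, 0.2941, 0.0674]
tool_rot: [-0.0, 0.705, 0.71, -0.0]
force: [-0.3, -0.2, -0.6]
width: 0.735
gripper_force: 12.0
```

move_arm:
  plan:
    - {"tx":0,"ty":0,"tz":0,"spin":0}
    - {"tx":0,"ty":0,"tz":0,"spin":0}

```text
clock: 18.82
ee_pos: [0.4576, 0.2942, 0.0675]
tool_rot: [-0.0, 0.705, 0.71, 0.0]
force: [-0.4, -0.5, -0.3]
width: 0.731
gripper_force: 12.0
```

move_arm:
  plan:
    - {"tx":0,"ty":0,"tz":0,"spin":0}
    - {"tx":0,"ty":0,"tz":0,"spin":0}
    - {"tx":0,"ty":0,"tz":0,"spin":0}
    - {"tx":0,"ty":0,"tz":0,"spin":0}
    - {"tx":0,"ty":0,"tz":0,"spin":0}
    - {"tx":0,"ty":0,"tz":0,"spin":0}
    - {"tx":0,"ty":0,"tz":0,"spin":0}
    - {"tx":0,"ty":0,"tz":0,"spin":0}
  grip: 9

```text
clock: 19.48
ee_pos: [0.4577, 0.2942, 0.0675]
tool_rot: [-0.0, 0.705, 0.71, 0.0]
force: [-0.7, -0.2, 0.4]
width: 0.988
gripper_force: 0.0
```

move_arm:
  plan:
    - {"tx":0,"ty":0,"tz":-2,"spin":0}
    - {"tx":0,"ty":0,"tz":-5,"spin":0}
    - {"tx":0,"ty":0,"tz":-8,"spin":0}
    - {"tx":0,"ty":-2,"tz":-8,"spin":0}
    - {"tx":-1,"ty":-5,"tz":-8,"spin":0}
    - {"tx":-1,"ty":-8,"tz":-8,"spin":0}
    - {"tx":-1,"ty":-11,"tz":-8,"spin":0}
    - {"tx":-1,"ty":-13,"tz":-8,"spin":0}

```text
clock: 20.15
ee_pos: [0.3251, 0.2824, 0.1473]
tool_rot: [-0.0, 0.705, 0.71, -0.001]
force: [0.0, 0.0, 0.4]
width: 0.988
gripper_force: 0.0
```

```bash
python3 -c "
from h import *
np.set_printoptions(precision=4,suppress=True)
s=arm.state();print(s['ee_pos'],s['width'],s['clock'])
A=arm.get_image('scene');B=arm.get_image('top');a=A[90:330,200:450];b=B[160:400,150:400]
for n,i in(('top',B),('scene',A)):
    m,st,ce=bronze(n,i)
    for q,c in zip(st[1:],ce[1:]):
        if 60<q[4]<260: print(n,q,c,p2w(n,[c],.014)[0][:2])
f=lambda i:cv2.convertScaleAbs(cv2.resize(i,(400,384),interpolation=2),alpha=1.5)
cv2.imwrite('pics/w4.png',np.hstack([f(a),f(b)]))"
```

```text
[0.3251 0.2824 0.1473] 0.9880731621985355 20.15
top [364 187  12  14 134] [369.8881 193.3582] [ 0.6718 -0.0928]
top [326 244  11  11 105] [330.9238 249.0762] [0.5427 0.0025]
top [365 244  21  12 140] [373.2643 249.4214] [ 0.5394 -0.097 ]
top [325 282  12  11 103] [330.3689 286.9417] [0.4542 0.006 ]
top [284 285  19  13 137] [291.5182 291.5255] [0.4458 0.0972]
top [338 290  13  18 133] [344.391  296.7594] [ 0.4304 -0.0262]
scene [296 181  22  10 134] [308.8284 186.2015] [0.4455 0.0981]
scene [242 199  21  12 142] [253.8592 204.9577] [ 0.4296 -0.0244]
scene [267 201  14  11 118] [273.8305 205.6356] [0.4535 0.0083]
scene [289 229  14  12 135] [295.6444 234.2667] [0.5418 0.0044]
scene [234 249  26  17 208] [248.5337 256.5337] [ 0.5391 -0.0966]
scene [279 288  19  22 219] [289.4749 296.7352] [ 0.655 -0.08 ]
scene [380 326  32  44 218] [398.0596 352.4495] [0.8398 0.008 ]
```

View pics/w4.png

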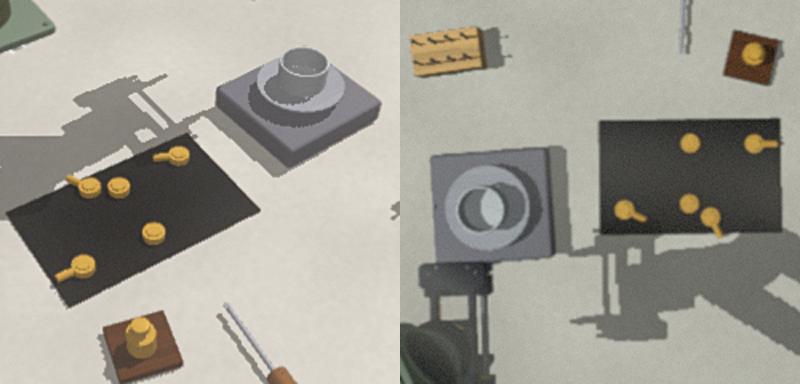

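Step 3 looks done: the cup is upright at the pan centre. One reject was knocked; it now lies at (710,217) in the right half, close to good2 at (689,203).

```bash
cat >>h.py <<'E'
def discs(n,z=.014,lo=60,hi=260):
    img=arm.get_image(n);m,st,ce=bronze(n,img);o=[]
    for q,c in zip(st[1:],ce[1:]):
        if lo<q[4]<hi:
            x,y,w,h=q[:4];k=cv2.copyMakeBorder(m[y:y+h,x:x+w],3,3,3,3,cv2.BORDER_CONSTANT)
            k=cv2.resize(k,None,fx=8,fy=8,interpolation=cv2.INTER_CUBIC);k=(k>127).astype('u1')
            d=cv2.distanceTransform(k,cv2.DIST_L2,5);j=np.argwhere(d>d.max()-.7).mean(0)
            p=((j[1]+.5)/8-.5-3+x,(j[0]+.5)/8-.5-3+y);P=p2w(n,[p],z)[0][:2];C=p2w(n,[c],z)[0][:2]
            o.append((P,np.degrees(np.arctan2(*(C-P)[::-1])),np.hypot(*(C-P))*1e3))
    return o
E
python3 -c "
from h import *
np.set_printoptions(precision=4,suppress=True)
for n in('top','scene'):
    for o in discs(n): print(n,*o)
for P in ([.455,.006,.1],): print(go(P,0))"
```

```text
top [ 0.6718 -0.0917] -88.62446316559573 1.029609187053604
top [0.5427 0.0024] 132.70437982921507 0.20649990132742652
top [ 0.5394 -0.0912] -91.82080277406386 5.993412383520629
top [0.454 0.006] -91.46774071534364 0.04969512353699643
top [0.4478 0.101 ] -119.57546792583899 3.4258777917108363
top [ 0.4345 -0.0242] -154.56197166283894 4.425975636806745
scene [0.4482 0.1043] -114.91182049633609 6.723377166177437
scene [ 0.4332 -0.0217] -143.24371076810783 4.50787845446213
scene [0.4533 0.0086] -44.65780007116934 0.5205481053381593
scene [0.5415 0.0052] -73.74768226662769 0.7137730976290361
scene [ 0.5386 -0.0899] -85.35861721131586 6.640139958931583
scene [ 0.6467 -0.0784] -11.667685166681911 8.225412170991333
scene [0.8611 0.0062] 175.2758374802905 19.161487883855575
[np.float64(-27.87), np.float64(12.45), np.float64(4.78), ('spin', np.float64(0.008))]
```

move_arm:
  plan:
    - {"tx":-3,"ty":1.3,"tz":0,"spin":0.08}
    - {"tx":-6.5,"ty":2.9,"tz":0,"spin":0.17}
    - {"tx":-10,"ty":4.5,"tz":0,"spin":0.26}
    - {"tx":-13.5,"ty":6,"tz":0,"spin":0.35}
    - {"tx":-17,"ty":7.6,"tz":1,"spin":0.44}
    - {"tx":-20.5,"ty":9.2,"tz":2,"spin":0.53}
    - {"tx":-24,"ty":10.8,"tz":3,"spin":0.6}
    - {"tx":-27.2,"ty":12.2,"tz":4,"spin":0.6}
  grip: 5.5

```text
clock: 21.02
ee_pos: [0.4541, 0.0091, 0.1072]
tool_rot: [0.001, 0.884, 0.468, 0.001]
force: [1.1, 0.4, 0.5]
width: 0.605
gripper_force: 0.0
```

move_arm:
  plan:
    - {"tx":0,"ty":0,"tz":2,"spin":0}
    - {"tx":0,"ty":0,"tz":4,"spin":0}
    - {"tx":0,"ty":0,"tz":5,"spin":0}
    - {"tx":0,"ty":0,"tz":5,"spin":0}
    - {"tx":0,"ty":0,"tz":5,"spin":0}

```text
clock: 21.43
ee_pos: [0.4525, 0.0115, 0.057]
tool_rot: [-0.0, 0.883, 0.469, -0.0]
force: [-0.0, 0.3, -0.4]
width: 0.605
gripper_force: 0.0
```

```bash
python3 -c "
from h import *
s=arm.state();print(s['ee_pos'],s['width'],s['clock'],go([.4545,.006,.0095],-.593))"
```

```text
[0.45253572 0.01148807 0.05703398] 0.60492875165128 21.4333 [np.float64(-0.34), np.float64(0.47), np.float64(4.75), ('spin', np.float64(-0.001))]
```

move_arm:
  plan:
    - {"tx":-0.35,"ty":0.45,"tz":1.5,"spin":0}
    - {"tx":-0.35,"ty":0.45,"tz":3,"spin":0}
    - {"tx":-0.35,"ty":0.45,"tz":4.2,"spin":0}
    - {"tx":-0.35,"ty":0.45,"tz":4.8,"spin":0}
    - {"tx":-0.35,"ty":0.45,"tz":5,"spin":0}
    - {"tx":-0.35,"ty":0.45,"tz":5,"spin":0}
    - {"tx":-0.35,"ty":0.45,"tz":5,"spin":0}

```text
clock: 22.02
ee_pos: [0.4543, 0.0067, 0.0082]
tool_rot: [0.0, 0.883, 0.47, 0.001]
force: [-0.0, -0.1, 0.8]
width: 0.604
gripper_force: 0.0
```

move_arm:
  plan:
    - {"tx":0,"ty":0,"tz":0,"spin":0}
    - {"tx":0,"ty":0,"tz":0,"spin":0}
    - {"tx":0,"ty":0,"tz":0,"spin":0}
    - {"tx":0,"ty":0,"tz":0,"spin":0}
    - {"tx":0,"ty":0,"tz":0,"spin":0}
    - {"tx":0,"ty":0,"tz":0,"spin":0}
  grip: 2.2
  grip_force: 15

```text
clock: 22.52
ee_pos: [0.4535, 0.0067, 0.0076]
tool_rot: [0.0, 0.883, 0.47, 0.0]
force: [-0.4, -0.3, 2.7]
width: 0.297
gripper_force: 15.0
```

```bash
python3 -c "
from h import *
s=arm.state();print(s['ee_pos'],s['width'],s['clock'],go([.466,.3065,.14],-.593),go([.466,.3065,.10]))"
```

```text
[0.45350602 0.00669728 0.00764658] 0.2972696983867001 22.5167 [np.float64(25.56), np.float64(-15.72), np.float64(-13.23), ('spin', np.float64(-0.0))] [np.float64(25.56), np.float64(-15.72), np.float64(-9.23)]
```

move_arm:
  plan:
    - {"tx":0,"ty":0,"tz":-2,"spin":0}
    - {"tx":0,"ty":0,"tz":-5.5,"spin":0}
    - {"tx":0,"ty":0,"tz":-9,"spin":0}
    - {"tx":2,"ty":-1.2,"tz":-12,"spin":0}
    - {"tx":4.5,"ty":-2.8,"tz":-13,"spin":0}
    - {"tx":7.5,"ty":-4.6,"tz":-13,"spin":0}
    - {"tx":10.5,"ty":-6.5,"tz":-13,"spin":0}
    - {"tx":13.5,"ty":-8.3,"tz":-13,"spin":0}

```text
clock: 23.18
ee_pos: [0.4597, 0.1664, 0.1378]
tool_rot: [0.0, 0.883, 0.469, 0.0]
force: [1.0, 0.0, 0.1]
width: 0.297
gripper_force: 15.0
```

move_arm:
  plan:
    - {"tx":3,"ty":-1.8,"tz":0,"spin":0}
    - {"tx":6,"ty":-3.7,"tz":0,"spin":0}
    - {"tx":9,"ty":-5.5,"tz":0,"spin":0}
    - {"tx":11,"ty":-6.8,"tz":0,"spin":0}
    - {"tx":12,"ty":-7.4,"tz":0,"spin":0}
    - {"tx":12,"ty":-7.4,"tz":1,"spin":0}
    - {"tx":12,"ty":-7.4,"tz":2,"spin":0}
    - {"tx":12,"ty":-7.4,"tz":2,"spin":0}

```text
clock: 23.85
ee_pos: [0.4637, 0.3033, 0.1145]
tool_rot: [0.001, 0.883, 0.469, -0.003]
force: [0.5, -1.1, -1.9]
width: 0.297
gripper_force: 15.0
```

```bash
python3 -c "
from h import *
s=arm.state();print(s['ee_pos'],s['width'],s['gripper_force'],s['clock'],go([.466,.3055,.093],-.593))"
```

```text
[0.46373719 0.30327057 0.11447848] 0.2969126975188668 14.999880641698837 23.85 [np.float64(0.33), np.float64(0.07), np.float64(2.15), ('spin', np.float64(-0.001))]
```

move_arm:
  plan:
    - {"tx":0.1,"ty":0,"tz":0.5,"spin":0}
    - {"tx":0.1,"ty":0,"tz":1,"spin":0}
    - {"tx":0.1,"ty":0,"tz":1.5,"spin":0}
    - {"tx":0.1,"ty":0,"tz":1.7,"spin":0}
    - {"tx":0.1,"ty":0,"tz":1.7,"spin":0}
    - {"tx":0.1,"ty":0,"tz":1.7,"spin":0}

```text
clock: 24.35
ee_pos: [0.4663, 0.3065, 0.1005]
tool_rot: [-0.0, 0.883, 0.47, 0.0]
force: [-0.3, 0.2, -1.0]
width: 0.295
gripper_force: 15.0
```

```bash
python3 -c "
from h import *
s=arm.state();print(s['ee_pos'],s['width'],s['gripper_force'],s['clock'],go([.466,.3055,.0925],-.593))"
```

```text
[0.46634271 0.30654001 0.10047436] 0.29517261868467354 14.99996691942215 24.35 [np.float64(-0.11), np.float64(0.03), np.float64(0.8), ('spin', np.float64(-0.0))]
```

move_arm:
  plan:
    - {"tx":-0.1,"ty":0,"tz":0.4,"spin":0}
    - {"tx":-0.1,"ty":0,"tz":0.75,"spin":0}
    - {"tx":-0.1,"ty":0,"tz":0.75,"spin":0}
    - {"tx":-0.1,"ty":0,"tz":0.75,"spin":0}

```text
clock: 24.68
ee_pos: [0.4655, 0.3058, 0.0927]
tool_rot: [-0.0, 0.883, 0.47, -0.0]
force: [-0.3, -0.5, -0.2]
width: 0.293
gripper_force: 15.0
```

move_arm:
  plan:
    - {"tx":0,"ty":0,"tz":0,"spin":0}
    - {"tx":0,"ty":0,"tz":0,"spin":0}
    - {"tx":0,"ty":0,"tz":0,"spin":0}
    - {"tx":0,"ty":0,"tz":0,"spin":0}
    - {"tx":0,"ty":0,"tz":-2,"spin":0}
    - {"tx":0,"ty":0,"tz":-4,"spin":0}
    - {"tx":-2,"ty":1.2,"tz":-4,"spin":0}
    - {"tx":-5,"ty":3,"tz":-4,"spin":0}
  grip: 5

```text
clock: 25.35
ee_pos: [0.4642, 0.2497, 0.1344]
tool_rot: [-0.0, 0.882, 0.471, 0.003]
force: [0.2, -0.7, 0.1]
width: 0.549
gripper_force: 0.0
```

move_arm:
  plan:
    - {"tx":-3,"ty":1.8,"tz":0,"spin":0}
    - {"tx":-6,"ty":3.7,"tz":0,"spin":0}
    - {"tx":-9,"ty":5.5,"tz":0,"spin":0}
    - {"tx":-12,"ty":7.4,"tz":0,"spin":0}
    - {"tx":-14,"ty":8.6,"tz":0,"spin":0}
    - {"tx":-14,"ty":8.6,"tz":0,"spin":0}

```text
clock: 25.85
ee_pos: [0.455, 0.0801, 0.1331]
tool_rot: [0.001, 0.884, 0.468, -0.0]
force: [0.1, 0.9, -0.7]
width: 0.549
gripper_force: 0.0
```

```bash
python3 -c "
from h import *
np.set_printoptions(precision=4,suppress=True)
s=arm.state();print(s['ee_pos'],s['width'],s['clock'],go([.5425,.004,.12],0))
A=arm.get_image('scene');B=arm.get_image('top');a=A[90:330,200:450];b=B[160:400,150:400]
f=lambda i:cv2.convertScaleAbs(cv2.resize(i,(400,384),interpolation=2),alpha=1.5)
cv2.imwrite('pics/w5.png',np.hstack([f(a),f(b)]))"
```

```text
[0.455  0.0801 0.1331] 0.5487004748164586 25.85 [np.float64(-1.37), np.float64(11.51), np.float64(1.32), ('spin', np.float64(-0.597))]
```

View pics/w5.png

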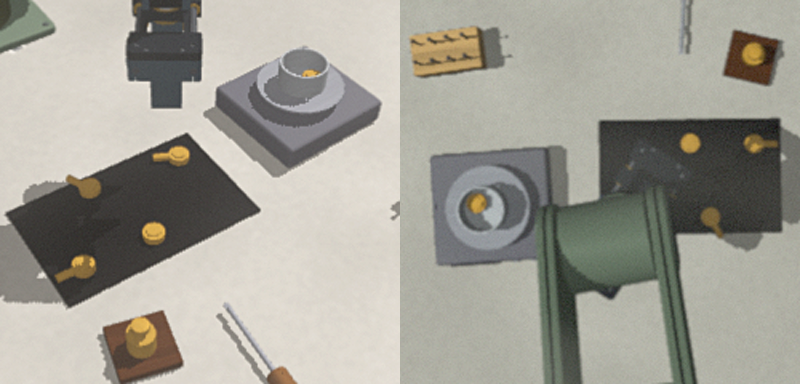

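good2 is inside the cup (at (478,203) in the right half), and the other castings are unchanged. Next is good1, keeping the same tool angle.

move_arm:
  plan:
    - {"tx":-0.4,"ty":3.5,"tz":0,"spin":0}
    - {"tx":-0.8,"ty":7,"tz":0,"spin":0}
    - {"tx":-1.2,"ty":10,"tz":0,"spin":0}
    - {"tx":-1.4,"ty":11.5,"tz":1,"spin":0}
    - {"tx":-1.4,"ty":11.5,"tz":4,"spin":0}
    - {"tx":-1.4,"ty":11.5,"tz":7,"spin":0}
    - {"tx":-1.4,"ty":11.5,"tz":8,"spin":0}
    - {"tx":-1.4,"ty":11.5,"tz":8,"spin":0}

```text
clock: 26.62
ee_pos: [0.5414, 0.0088, 0.0503]
tool_rot: [-0.002, 0.883, 0.47, -0.003]
force: [-0.1, 0.2, -0.2]
width: 0.552
gripper_force: 0.0
```

```bash
python3 -c "
from h import *
s=arm.state();print(s['ee_pos'],s['width'],s['clock'],go([.5425,.0035,.0075],-.593))"
```

```text
[0.54136286 0.00882634 0.05031095] 0.5519555152396447 26.6167 [np.float64(-0.37), np.float64(0.41), np.float64(4.28), ('spin', np.float64(0.001))]
```

move_arm:
  plan:
    - {"tx":-0.3,"ty":0.35,"tz":1.5,"spin":0}
    - {"tx":-0.3,"ty":0.35,"tz":2.8,"spin":0}
    - {"tx":-0.3,"ty":0.35,"tz":3.7,"spin":0}
    - {"tx":-0.3,"ty":0.35,"tz":4.1,"spin":0}
    - {"tx":-0.3,"ty":0.35,"tz":4.3,"spin":0}
    - {"tx":-0.3,"ty":0.35,"tz":4.3,"spin":0}
    - {"tx":-0.3,"ty":0.35,"tz":4.3,"spin":0}

```text
clock: 27.2
ee_pos: [0.5451, 0.0034, 0.0107]
tool_rot: [0.0, 0.883, 0.47, 0.001]
force: [-0.0, 0.1, -0.9]
width: 0.548
gripper_force: 0.0
```

```bash
python3 -c "
from h import *
s=arm.state();print(s['ee_pos'],s['width'],s['force'],go([.5425,.0035,.0075],-.593))"
```

```text
[0.54509902 0.00337576 0.01073239] 0.548435996175685 [-0.03668058  0.12596361 -0.91436593] [np.float64(-0.14), np.float64(-0.22), np.float64(0.32), ('spin', np.float64(0.0))]
```

move_arm:
  plan:
    - {"tx":-0.1,"ty":-0.2,"tz":0.3,"spin":0}
    - {"tx":-0.1,"ty":-0.2,"tz":0.3,"spin":0}
    - {"tx":-0.1,"ty":-0.2,"tz":0.3,"spin":0}

```text
clock: 27.45
ee_pos: [0.5421, 0.0035, 0.0071]
tool_rot: [-0.0, 0.883, 0.47, 0.0]
force: [0.1, -1.4, 0.2]
width: 0.548
gripper_force: 0.0
```

move_arm:
  plan:
    - {"tx":0,"ty":0,"tz":0,"spin":0}
    - {"tx":0,"ty":0,"tz":0,"spin":0}
    - {"tx":0,"ty":0,"tz":0,"spin":0}
    - {"tx":0,"ty":0,"tz":0,"spin":0}
    - {"tx":0,"ty":0,"tz":0,"spin":0}
    - {"tx":0,"ty":0,"tz":-2,"spin":0}
    - {"tx":0,"ty":0,"tz":-5,"spin":0}
    - {"tx":0,"ty":0,"tz":-8,"spin":0}
  grip: 2.2

```text
clock: 28.12
ee_pos: [0.5413, 0.0035, 0.0869]
tool_rot: [-0.001, 0.883, 0.47, -0.001]
force: [0.3, -0.2, 0.0]
width: 0.296
gripper_force: 15.0
```

```bash
python3 -c "
from h import *
s=arm.state();print(s['ee_pos'],s['width'],s['gripper_force'],go([.4525,.284,.12],-.593))"
```

```text
[0.5412737  0.00347288 0.08693866] 0.2964960204449187 14.999911487102509 [np.float64(18.3), np.float64(-23.05), np.float64(-3.28), ('spin', np.float64(-0.0))]
```

move_arm:
  plan:
    - {"tx":1,"ty":-1.3,"tz":-3,"spin":0}
    - {"tx":3,"ty":-3.8,"tz":-4.5,"spin":0}
    - {"tx":5,"ty":-6.3,"tz":-4.5,"spin":0}
    - {"tx":7,"ty":-8.8,"tz":-4.5,"spin":0}
    - {"tx":9,"ty":-11.3,"tz":-4.5,"spin":0}
    - {"tx":11,"ty":-13.8,"tz":-4.5,"spin":0}
    - {"tx":13,"ty":-16.3,"tz":-4.5,"spin":0}
    - {"tx":15,"ty":-18.8,"tz":-4.5,"spin":0}

```text
clock: 28.78
ee_pos: [0.4693, 0.2342, 0.132]
tool_rot: [-0.0, 0.883, 0.47, -0.0]
force: [0.4, 0.2, -0.4]
width: 0.294
gripper_force: 15.0
```

move_arm:
  plan:
    - {"tx":1.7,"ty":-2.1,"tz":0,"spin":0}
    - {"tx":3.3,"ty":-4.1,"tz":0,"spin":0}
    - {"tx":3.3,"ty":-4.1,"tz":1,"spin":0}
    - {"tx":3.3,"ty":-4.1,"tz":2,"spin":0}
    - {"tx":3.3,"ty":-4.1,"tz":2.5,"spin":0}
    - {"tx":3.3,"ty":-4.1,"tz":2.5,"spin":0}
    - {"tx":3.3,"ty":-4.1,"tz":2.5,"spin":0}

```text
clock: 29.37
ee_pos: [0.4546, 0.282, 0.1063]
tool_rot: [0.0, 0.883, 0.469, -0.001]
force: [0.8, -1.1, 0.5]
width: 0.3
gripper_force: 15.0
```

```bash
python3 -c "
from h import *
s=arm.state();print(s['ee_pos'],s['width'],s['gripper_force'],go([.452,.283,.092],-.593))"
```

```text
[0.4546296  0.28196275 0.10630852] 0.29951976673912 14.999889135360718 [np.float64(-0.06), np.float64(-0.28), np.float64(1.43), ('spin', np.float64(-0.002))]
```

move_arm:
  plan:
    - {"tx":0,"ty":-0.2,"tz":0.5,"spin":0}
    - {"tx":0,"ty":-0.2,"tz":1,"spin":0}
    - {"tx":0,"ty":-0.2,"tz":1.3,"spin":0}
    - {"tx":0,"ty":-0.2,"tz":1.3,"spin":0}
    - {"tx":0,"ty":-0.2,"tz":1.3,"spin":0}

```text
clock: 29.78
ee_pos: [0.4529, 0.2841, 0.0938]
tool_rot: [-0.0, 0.883, 0.47, -0.0]
force: [0.1, -0.0, -1.0]
width: 0.297
gripper_force: 15.0
```

```bash
python3 -c "
from h import *
s=arm.state();print(s['ee_pos'],s['width'],s['gripper_force'],go([.452,.283,.0915],-.593))"
```

```text
[0.45293496 0.28414336 0.09376606] 0.297135884566626 15.000016987323761 [np.float64(-0.15), np.float64(-0.01), np.float64(0.23), ('spin', np.float64(-0.0))]
```

move_arm:
  plan:
    - {"tx":-0.2,"ty":0,"tz":0.2,"spin":0}
    - {"tx":-0.2,"ty":0,"tz":0.2,"spin":0}
    - {"tx":-0.2,"ty":0,"tz":0.2,"spin":0}

```text
clock: 30.03
ee_pos: [0.4518, 0.2826, 0.092]
tool_rot: [-0.0, 0.883, 0.47, 0.0]
force: [-0.6, 0.6, -0.2]
width: 0.293
gripper_force: 15.0
```

move_arm:
  plan:
    - {"tx":0,"ty":0,"tz":0,"spin":0}
    - {"tx":0,"ty":0,"tz":0,"spin":0}
    - {"tx":0,"ty":0,"tz":0,"spin":0}
    - {"tx":0,"ty":0,"tz":0,"spin":0}
    - {"tx":0,"ty":0,"tz":-2,"spin":0}
    - {"tx":0,"ty":0,"tz":-4,"spin":0}
    - {"tx":-2,"ty":1.2,"tz":-4,"spin":0}
    - {"tx":-5,"ty":3,"tz":-4,"spin":0}
  grip: 5

```text
clock: 30.7
ee_pos: [0.4504, 0.2263, 0.1333]
tool_rot: [-0.0, 0.882, 0.471, 0.003]
force: [0.1, -1.0, 1.0]
width: 0.551
gripper_force: 0.0
```

move_arm:
  plan:
    - {"tx":-3,"ty":2,"tz":0,"spin":0}
    - {"tx":-6,"ty":4,"tz":0,"spin":0}
    - {"tx":-9,"ty":6,"tz":0,"spin":-0.09}
    - {"tx":-10,"ty":7,"tz":0,"spin":-0.09}
    - {"tx":-10,"ty":7,"tz":1,"spin":-0.09}

```text
clock: 31.12
ee_pos: [0.4524, 0.0998, 0.1235]
tool_rot: [0.001, 0.862, 0.507, 0.002]
force: [0.0, 1.6, 0.3]
width: 0.549
gripper_force: 0.0
```

```bash
python3 -c "
from h import *
np.set_printoptions(precision=4,suppress=True)
for n in('top','scene'):
    for o in discs(n): print(n,*o)
s=arm.state();print(s['ee_pos'],s['width'],s['clock'],go([.448,.101,.05],-.5))
A=arm.get_image('scene');B=arm.get_image('top');a=A[90:330,200:450];b=B[160:400,150:400]
f=lambda i:cv2.convertScaleAbs(cv2.resize(i,(400,384),interpolation=2),alpha=1.5)
cv2.imwrite('pics/w6.png',np.hstack([f(a),f(b)]))"
```

```text
top [0.8216 0.2438] -0.10091870629529054 26.655924537382464
top [ 0.6728 -0.092 ] -137.06211962227707 1.2292366702448907
top [ 0.5272 -0.3417] -140.16868075464322 2.881040123058593
top [ 0.4932 -0.3577] 74.92049681103482 1.7070292070426076
top [0.4483 0.2949] 53.07827251014065 11.374502157801288
scene [0.4491 0.1043] -116.01118020527235 7.779836954269169
scene [ 0.438  -0.0261] 178.91164566683983 7.6731780208965645
scene [ 0.5364 -0.0905] -65.18229574815238 7.009064396866187
scene [ 0.6465 -0.0789] -18.143023962258503 9.195105187364296
scene [0.8597 0.0061] 174.09307577330023 19.308320514783322
[0.4502 0.1014 0.1213] 0.546198133230799 31.2167 [np.float64(-0.14), np.float64(-0.16), np.float64(7.13), ('spin', np.float64(-0.005))]
```

View pics/w6.png

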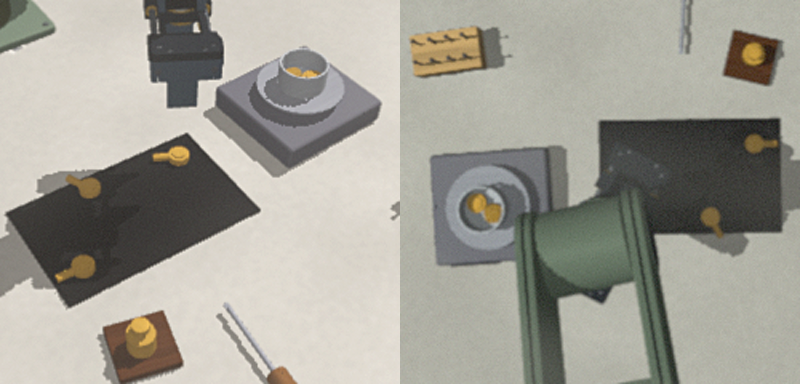

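Both good castings lie in the cup, at (478,203) and (492,213) in the right half. The rejects haven't moved, so r2 is next.

move_arm:
  plan:
    - {"tx":-0.1,"ty":-0.1,"tz":3,"spin":0}
    - {"tx":-0.1,"ty":-0.1,"tz":6,"spin":0}
    - {"tx":-0.1,"ty":-0.1,"tz":8,"spin":0}
    - {"tx":-0.1,"ty":-0.1,"tz":9,"spin":0}
    - {"tx":-0.1,"ty":-0.1,"tz":9,"spin":0}
    - {"tx":-0.1,"ty":-0.1,"tz":9,"spin":0}

```text
clock: 31.82
ee_pos: [0.4498, 0.1026, 0.032]
tool_rot: [-0.0, 0.861, 0.509, -0.0]
force: [-0.1, 0.2, 0.4]
width: 0.548
gripper_force: 0.0
```

```bash
python3 -c "
from h import *
s=arm.state();print(s['ee_pos'],s['width'],s['clock'],go([.4485,.102,.0075],-.5))"
```

```text
[0.4497623  0.10263615 0.03199425] 0.5475024203675611 31.8167 [np.float64(-0.12), np.float64(-0.08), np.float64(2.45), ('spin', np.float64(-0.002))]
```

move_arm:
  plan:
    - {"tx":-0.1,"ty":-0.1,"tz":1.2,"spin":0}
    - {"tx":-0.1,"ty":-0.1,"tz":2,"spin":0}
    - {"tx":-0.1,"ty":-0.1,"tz":2.4,"spin":0}
    - {"tx":-0.1,"ty":-0.1,"tz":2.4,"spin":0}
    - {"tx":-0.1,"ty":-0.1,"tz":2.4,"spin":0}

```text
clock: 32.23
ee_pos: [0.4486, 0.1018, 0.0083]
tool_rot: [0.0, 0.861, 0.509, 0.0]
force: [0.7, 0.0, 0.2]
width: 0.545
gripper_force: 0.0
```

move_arm:
  plan:
    - {"tx":0,"ty":0,"tz":0,"spin":0}
    - {"tx":0,"ty":0,"tz":0,"spin":0}
    - {"tx":0,"ty":0,"tz":0,"spin":0}
    - {"tx":0,"ty":0,"tz":0,"spin":0}
    - {"tx":0,"ty":0,"tz":0,"spin":0}
    - {"tx":0,"ty":0,"tz":-3,"spin":0}
    - {"tx":0,"ty":0,"tz":-6,"spin":0}
    - {"tx":-2,"ty":1.3,"tz":-9,"spin":0}
  grip: 2.2

```text
clock: 32.9
ee_pos: [0.4497, 0.0796, 0.0987]
tool_rot: [-0.001, 0.86, 0.51, -0.0]
force: [0.9, 0.5, -0.8]
width: 0.296
gripper_force: 15.0
```

move_arm:
  plan:
    - {"tx":-2.5,"ty":1.6,"tz":-1,"spin":0}
    - {"tx":-5.5,"ty":3.6,"tz":-1,"spin":0}
    - {"tx":-8.5,"ty":5.5,"tz":-1,"spin":0}
    - {"tx":-11.5,"ty":7.5,"tz":-1,"spin":0}
    - {"tx":-14.5,"ty":9.5,"tz":-1,"spin":0}
    - {"tx":-17.5,"ty":11.5,"tz":-1,"spin":0}
    - {"tx":-20.5,"ty":13.4,"tz":-1,"spin":0}
    - {"tx":-23.5,"ty":15.4,"tz":-1,"spin":0}

```text
clock: 33.57
ee_pos: [0.4711, -0.204, 0.1078]
tool_rot: [-0.0, 0.861, 0.509, -0.0]
force: [0.3, 0.4, -1.0]
width: 0.294
gripper_force: 15.0
```

move_arm:
  plan:
    - {"tx":-3,"ty":2,"tz":0,"spin":0}
    - {"tx":-6,"ty":4,"tz":0,"spin":0}
    - {"tx":-9,"ty":6,"tz":0,"spin":0}
    - {"tx":-12,"ty":7.9,"tz":0,"spin":0}
    - {"tx":-12,"ty":7.9,"tz":0,"spin":0}

```text
clock: 33.98
ee_pos: [0.4837, -0.3519, 0.1077]
tool_rot: [0.002, 0.862, 0.507, -0.0]
force: [1.1, -0.1, -0.7]
width: 0.294
gripper_force: 15.0
```

```bash
python3 -c "
from h import *
s=arm.state();print(s['ee_pos'],s['width'],s['gripper_force'],s['clock'],go([.485,-.34,.035],-.5))"
```

```text
[ 0.48366663 -0.35194705  0.10768556] 0.29364731752127127 14.99913677573204 33.9833 [np.float64(1.13), np.float64(-0.49), np.float64(7.26), ('spin', np.float64(-0.007))]
```

move_arm:
  plan:
    - {"tx":1,"ty":-0.5,"tz":1,"spin":0}
    - {"tx":2,"ty":-0.9,"tz":3,"spin":0}
    - {"tx":2,"ty":-0.9,"tz":5,"spin":0}
    - {"tx":2,"ty":-0.9,"tz":6.5,"spin":0}
    - {"tx":2,"ty":-0.9,"tz":7.2,"spin":0}
    - {"tx":2,"ty":-0.9,"tz":7.2,"spin":0}
    - {"tx":2,"ty":-0.9,"tz":7.2,"spin":0}

```text
clock: 34.57
ee_pos: [0.4849, -0.3236, 0.036]
tool_rot: [-0.0, 0.861, 0.509, 0.0]
force: [0.1, -0.1, 0.0]
width: 0.293
gripper_force: 15.0
```

move_arm:
  plan:
    - {"tx":0,"ty":0,"tz":0,"spin":0}
    - {"tx":0,"ty":0,"tz":0,"spin":0}
    - {"tx":0,"ty":0,"tz":0,"spin":0}
    - {"tx":0,"ty":0,"tz":0,"spin":0}
    - {"tx":0,"ty":0,"tz":-2,"spin":0}
    - {"tx":0,"ty":0,"tz":-5,"spin":0}
    - {"tx":0,"ty":0,"tz":-8,"spin":0}
    - {"tx":2,"ty":0,"tz":-8.5,"spin":0}
  grip: 4

```text
clock: 35.23
ee_pos: [0.4962, -0.31, 0.1265]
tool_rot: [0.005, 0.862, 0.508, 0.002]
force: [0.8, -0.6, -0.3]
width: 0.442
gripper_force: 0.0
```

```bash
python3 -c "
from h import *
s=arm.state();print(s['ee_pos'],s['width'],s['clock'],go([.4345,-.023,.11],-1.05))"
```

```text
[ 0.49620173 -0.30996312  0.12650235] 0.44181574704664606 35.2333 [np.float64(22.12), np.float64(-19.31), np.float64(1.4), ('spin', np.float64(0.544))]
```

```bash
python3 -c "
from h import *
np.set_printoptions(precision=4,suppress=True)
for n in('top','scene'):
    for o in discs(n): print(n,*o)
s=arm.state();print(s['ee_pos'],s['clock'],go([.539,-.0905,.11],-.03))"
```

```text
top [ 0.6728 -0.092 ] -137.06211962227707 1.2292366702448907
top [ 0.5395 -0.0916] -91.98925397043377 5.682698307323086
top [ 0.5357 -0.285 ] -106.01451482011491 20.303362122669927
top [ 0.4932 -0.324 ] 99.5582938334399 18.47080804182829
top [0.4515 0.2982] 58.70311458420198 7.145484104961299
top [ 0.434  -0.0245] -154.16933291756808 3.9000552781845417
scene [ 0.4337 -0.0208] -137.55340884702747 4.972838348343247
scene [ 0.5386 -0.0899] -85.64678894048699 6.729218776845495
scene [ 0.6466 -0.0783] -11.61706676866373 8.358006904860542
scene [0.863  0.0057] 173.77898018501537 26.500863521515154
[ 0.4962 -0.3056  0.1235] 35.3333 [np.float64(20.92), np.float64(-6.6), np.float64(1.33), ('spin', np.float64(-0.472))]
```

move_arm:
  plan:
    - {"tx":3,"ty":-0.9,"tz":0,"spin":-0.07}
    - {"tx":6,"ty":-1.9,"tz":0,"spin":-0.14}
    - {"tx":9,"ty":-2.8,"tz":0,"spin":-0.21}
    - {"tx":12,"ty":-3.8,"tz":0,"spin":-0.28}
    - {"tx":15,"ty":-4.7,"tz":0,"spin":-0.35}
    - {"tx":18,"ty":-5.7,"tz":0,"spin":-0.42}
    - {"tx":20.9,"ty":-6.6,"tz":0,"spin":-0.47}
    - {"tx":20.9,"ty":-6.6,"tz":1,"spin":-0.47}
  grip: 5

```text
clock: 36.0
ee_pos: [0.5386, -0.0874, 0.1115]
tool_rot: [0.0, 0.717, 0.697, 0.001]
force: [1.3, -1.0, -0.3]
width: 0.551
gripper_force: 0.0
```

move_arm:
  plan:
    - {"tx":0,"ty":0,"tz":3,"spin":0}
    - {"tx":0,"ty":0,"tz":6,"spin":0}
    - {"tx":0,"ty":0,"tz":8,"spin":0}
    - {"tx":0,"ty":0,"tz":8,"spin":0}
    - {"tx":0,"ty":0,"tz":8,"spin":0}

```text
clock: 36.42
ee_pos: [0.5361, -0.0916, 0.0296]
tool_rot: [-0.001, 0.719, 0.695, -0.001]
force: [-0.5, 1.3, 0.8]
width: 0.548
gripper_force: 0.0
```

```bash
python3 -c "
from h import *
s=arm.state();print(s['ee_pos'],s['width'],s['clock'],go([.539,-.0905,.0075],-.03))"
```

```text
[ 0.53606229 -0.09164483  0.02961812] 0.5479834050580566 36.4167 [np.float64(0.12), np.float64(0.3), np.float64(2.21), ('spin', np.float64(-0.003))]
```

move_arm:
  plan:
    - {"tx":0.1,"ty":0.2,"tz":1.2,"spin":0}
    - {"tx":0.1,"ty":0.2,"tz":2,"spin":0}
    - {"tx":0.1,"ty":0.2,"tz":2.3,"spin":0}
    - {"tx":0.1,"ty":0.2,"tz":2.3,"spin":0}
    - {"tx":0.1,"ty":0.2,"tz":2.3,"spin":0}

```text
clock: 36.83
ee_pos: [0.5396, -0.0905, 0.0085]
tool_rot: [0.0, 0.719, 0.695, 0.0]
force: [-0.4, -0.5, 0.0]
width: 0.55
gripper_force: 0.0
```

move_arm:
  plan:
    - {"tx":0,"ty":0,"tz":0,"spin":0}
    - {"tx":0,"ty":0,"tz":0,"spin":0}
    - {"tx":0,"ty":0,"tz":0,"spin":0}
    - {"tx":0,"ty":0,"tz":0,"spin":0}
    - {"tx":0,"ty":0,"tz":0,"spin":0}
    - {"tx":0,"ty":0,"tz":-3,"spin":0}
    - {"tx":0,"ty":0,"tz":-6,"spin":0}
    - {"tx":-1,"ty":-0.3,"tz":-9,"spin":0}
  grip: 2.2

```text
clock: 37.5
ee_pos: [0.5359, -0.0991, 0.0985]
tool_rot: [-0.001, 0.718, 0.696, -0.0]
force: [1.4, 0.8, 0.4]
width: 0.297
gripper_force: 15.0
```

move_arm:
  plan:
    - {"tx":-3,"ty":-0.9,"tz":-1,"spin":0}
    - {"tx":-6,"ty":-1.8,"tz":-1,"spin":0}
    - {"tx":-9,"ty":-2.7,"tz":-1,"spin":0}
    - {"tx":-12,"ty":-3.7,"tz":-1,"spin":0}
    - {"tx":-15,"ty":-4.6,"tz":-1,"spin":0}
    - {"tx":-16.9,"ty":-5.1,"tz":-1,"spin":0}
    - {"tx":-16.9,"ty":-5.1,"tz":-1,"spin":0}

```text
clock: 38.08
ee_pos: [0.4784, -0.2708, 0.1079]
tool_rot: [0.001, 0.72, 0.694, -0.0]
force: [0.3, -0.2, -0.3]
width: 0.292
gripper_force: 15.0
```

```bash
python3 -c "
from h import *
s=arm.state();print(s['ee_pos'],s['width'],s['gripper_force'],s['clock'],go([.485,-.27,.04],-.03))"
```

```text
[ 0.47840439 -0.27075013  0.10787327] 0.2919675919978212 14.999262392520905 38.0833 [np.float64(0.11), np.float64(0.66), np.float64(6.79), ('spin', np.float64(-0.007))]
```

move_arm:
  plan:
    - {"tx":0,"ty":0.5,"tz":1,"spin":0}
    - {"tx":0,"ty":0.5,"tz":3,"spin":0}
    - {"tx":0,"ty":0.5,"tz":5,"spin":0}
    - {"tx":0,"ty":0.5,"tz":6.5,"spin":0}
    - {"tx":0,"ty":0.5,"tz":6.8,"spin":0}
    - {"tx":0,"ty":0.5,"tz":6.8,"spin":0}

```text
clock: 38.58
ee_pos: [0.4842, -0.2659, 0.0384]
tool_rot: [-0.002, 0.718, 0.696, -0.0]
force: [0.1, 0.1, -0.2]
width: 0.293
gripper_force: 15.0
```

move_arm:
  plan:
    - {"tx":0,"ty":0,"tz":0,"spin":0}
    - {"tx":0,"ty":0,"tz":0,"spin":0}
    - {"tx":0,"ty":0,"tz":0,"spin":0}
    - {"tx":0,"ty":0,"tz":0,"spin":0}
    - {"tx":0,"ty":0,"tz":-2,"spin":0}
    - {"tx":0,"ty":0,"tz":-5,"spin":0}
    - {"tx":0,"ty":0,"tz":-7.5,"spin":0}
    - {"tx":0,"ty":0,"tz":-7.5,"spin":0}
  grip: 4

```text
clock: 39.25
ee_pos: [0.4876, -0.2694, 0.1206]
tool_rot: [0.005, 0.719, 0.695, 0.002]
force: [0.5, 0.5, 0.9]
width: 0.437
gripper_force: 0.0
```

```bash
python3 -c "
from h import *
s=arm.state();print(s['ee_pos'],s['width'],s['clock'],go([.434,-.0235,.11],-1.05))
A=arm.get_image('scene');B=arm.get_image('top');a=A[130:370,50:300];b=B[180:420,280:530]
f=lambda i:cv2.convertScaleAbs(cv2.resize(i,(400,384),interpolation=2),alpha=1.5)
cv2.imwrite('pics/w7.png',np.hstack([f(a),f(b)]))"
```

```text
[ 0.48760266 -0.26944189  0.12057899] 0.4373829267553732 39.25 [np.float64(24.41), np.float64(-6.18), np.float64(0.87), ('spin', np.float64(1.017))]
```

View pics/w7.png

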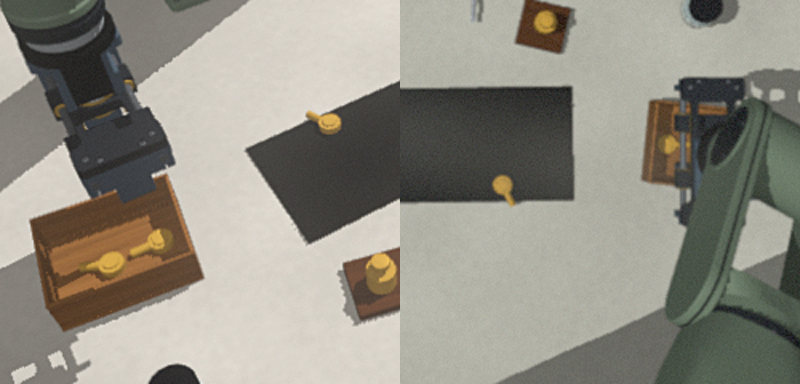

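Both dropped rejects lie in the box, at (110,264) and (158,241) in the left half. The last one is at (503,185) in the right half, with its sprue pointing toward -x and -y.

move_arm:
  plan:
    - {"tx":3,"ty":-0.8,"tz":0,"spin":0.1}
    - {"tx":6,"ty":-1.5,"tz":0,"spin":0.2}
    - {"tx":9,"ty":-2.3,"tz":0,"spin":0.3}
    - {"tx":12,"ty":-3,"tz":0,"spin":0.4}
    - {"tx":15,"ty":-3.8,"tz":0,"spin":0.5}
    - {"tx":18,"ty":-4.6,"tz":0,"spin":0.6}
    - {"tx":21,"ty":-5.3,"tz":0,"spin":0.7}
    - {"tx":24.4,"ty":-6.2,"tz":0,"spin":0.8}
  grip: 5

```text
clock: 40.02
ee_pos: [0.4294, -0.0206, 0.114]
tool_rot: [-0.0, 0.934, 0.358, -0.001]
force: [1.0, 0.6, 0.1]
width: 0.549
gripper_force: 0.0
```

move_arm:
  plan:
    - {"tx":0,"ty":0,"tz":1,"spin":0.1}
    - {"tx":0,"ty":0,"tz":3,"spin":0.22}
    - {"tx":0,"ty":0,"tz":6,"spin":0.22}
    - {"tx":0,"ty":0,"tz":8,"spin":0.22}
    - {"tx":0,"ty":0,"tz":8,"spin":0.22}
    - {"tx":0,"ty":0,"tz":8,"spin":0.22}

```text
clock: 40.52
ee_pos: [0.4291, -0.0215, 0.0338]
tool_rot: [-0.001, 0.967, 0.256, -0.002]
force: [0.2, -1.3, 0.1]
width: 0.549
gripper_force: 0.0
```

```bash
python3 -c "
from h import *
s=arm.state();print(s['ee_pos'],s['width'],s['clock'],go([.434,-.0235,.0075],-1.06))"
```

```text
[ 0.42914189 -0.02154118  0.03383809] 0.5490307206376313 40.5167 [np.float64(0.33), np.float64(0.42), np.float64(2.63), ('spin', np.float64(0.007))]
```

move_arm:
  plan:
    - {"tx":0.3,"ty":0.4,"tz":1.2,"spin":0}
    - {"tx":0.3,"ty":0.4,"tz":2,"spin":0}
    - {"tx":0.3,"ty":0.4,"tz":2.5,"spin":0}
    - {"tx":0.3,"ty":0.4,"tz":2.5,"spin":0}
    - {"tx":0.3,"ty":0.4,"tz":2.5,"spin":0}

```text
clock: 40.93
ee_pos: [0.435, -0.0237, 0.0102]
tool_rot: [-0.0, 0.967, 0.256, 0.0]
force: [-0.5, -0.0, 0.2]
width: 0.548
gripper_force: 0.0
```

move_arm:
  plan:
    - {"tx":0,"ty":0,"tz":0,"spin":0}
    - {"tx":0,"ty":0,"tz":0,"spin":0}
    - {"tx":0,"ty":0,"tz":0,"spin":0}
    - {"tx":0,"ty":0,"tz":0,"spin":0}
    - {"tx":0,"ty":0,"tz":0,"spin":0}
    - {"tx":0,"ty":0,"tz":-3,"spin":0}
    - {"tx":0,"ty":0,"tz":-6,"spin":0}
    - {"tx":-0.5,"ty":1.5,"tz":-9,"spin":0}
  grip: 2.2

```text
clock: 41.6
ee_pos: [0.4368, -0.0378, 0.1005]
tool_rot: [-0.001, 0.966, 0.257, -0.001]
force: [0.4, -1.4, -1.2]
width: 0.295
gripper_force: 15.0
```

move_arm:
  plan:
    - {"tx":-1.5,"ty":4,"tz":-1,"spin":0}
    - {"tx":-2.5,"ty":7,"tz":-1,"spin":0}
    - {"tx":-3.5,"ty":10,"tz":-1,"spin":0}
    - {"tx":-4.5,"ty":13,"tz":-1,"spin":0}
    - {"tx":-5.5,"ty":16,"tz":-1,"spin":0}
    - {"tx":-6.5,"ty":19,"tz":-1,"spin":0}
    - {"tx":-7.5,"ty":22,"tz":-1,"spin":0}
    - {"tx":-8.6,"ty":25,"tz":-1,"spin":0}

```text
clock: 42.27
ee_pos: [0.4871, -0.3004, 0.1097]
tool_rot: [-0.0, 0.967, 0.256, -0.0]
force: [0.9, 0.6, -0.6]
width: 0.294
gripper_force: 15.0
```

```bash
python3 -c "
from h import *
s=arm.state();print(s['ee_pos'],s['width'],s['gripper_force'],s['clock'],go([.48,-.305,.045],-1.06))"
```

```text
[ 0.4871434  -0.30041737  0.10967279] 0.2944490218364534 15.000935196876526 42.2667 [np.float64(-0.85), np.float64(0.05), np.float64(6.47), ('spin', np.float64(0.007))]
```

Lower, release, rise, and clear away from the box toward the robot for the final look.

move_arm:
  plan:
    - {"tx":-0.5,"ty":0,"tz":1,"spin":0}
    - {"tx":-0.5,"ty":0,"tz":3,"spin":0}
    - {"tx":-0.5,"ty":0,"tz":5,"spin":0}
    - {"tx":-0.5,"ty":0,"tz":6.2,"spin":0}
    - {"tx":-0.5,"ty":0,"tz":6.2,"spin":0}
    - {"tx":-0.5,"ty":0,"tz":6.2,"spin":0}

```text
clock: 42.77
ee_pos: [0.4823, -0.3009, 0.0473]
tool_rot: [-0.001, 0.967, 0.256, -0.001]
force: [0.3, 0.2, -0.6]
width: 0.292
gripper_force: 15.0
```

move_arm:
  plan:
    - {"tx":0,"ty":0,"tz":0,"spin":0}
    - {"tx":0,"ty":0,"tz":0,"spin":0}
    - {"tx":0,"ty":0,"tz":0,"spin":0}
    - {"tx":0,"ty":0,"tz":0,"spin":0}
    - {"tx":0,"ty":0,"tz":-2,"spin":0}
    - {"tx":0,"ty":0,"tz":-5,"spin":0}
    - {"tx":0,"ty":0,"tz":-8,"spin":0}
    - {"tx":0,"ty":0,"tz":-11,"spin":0}
  grip: 4

```text
clock: 43.43
ee_pos: [0.4827, -0.3013, 0.1595]
tool_rot: [-0.0, 0.967, 0.256, 0.0]
force: [-0.1, -0.3, -0.4]
width: 0.438
gripper_force: 0.0
```

move_arm:
  plan:
    - {"tx":-2,"ty":0,"tz":0,"spin":0}
    - {"tx":-5,"ty":0,"tz":0,"spin":0}
    - {"tx":-8,"ty":0,"tz":0,"spin":0}
    - {"tx":-11,"ty":0,"tz":0,"spin":0}
    - {"tx":-14,"ty":0,"tz":0,"spin":0}
    - {"tx":-16,"ty":0,"tz":0,"spin":0}
    - {"tx":-16,"ty":0,"tz":0,"spin":0}

```text
clock: 44.02
ee_pos: [0.341, -0.382, 0.1584]
tool_rot: [0.0, 0.967, 0.254, -0.001]
force: [0.3, 0.3, -1.3]
width: 0.436
gripper_force: 0.0
```

```bash
python3 -c "
from h import *
s=arm.state();print(s['ee_pos'],s['width'],s['clock'])
cv2.imwrite('pics/f1.png',cv2.convertScaleAbs(arm.get_image('scene'),alpha=1.4))
b=arm.get_image('top')[160:340,150:530];cv2.imwrite('pics/f2.png',cv2.convertScaleAbs(cv2.resize(b,None,fx=2.1,fy=2.1,interpolation=2),alpha=1.5))"
```

```text
[ 0.34097879 -0.38196035  0.15843785] 0.43567725787134015 44.0167
```

View pics/f1.png

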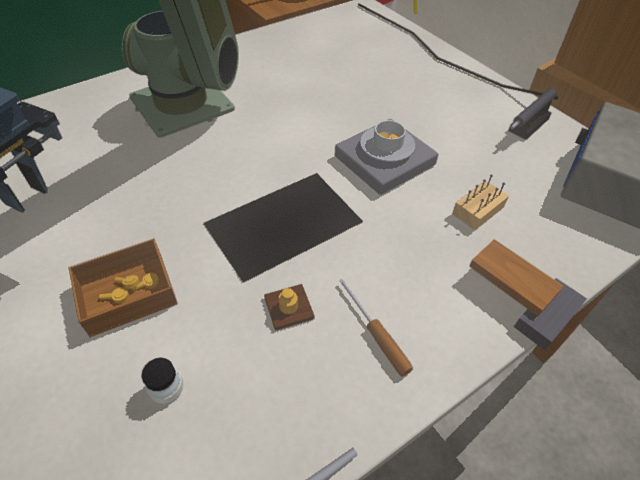

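View pics/f2.png

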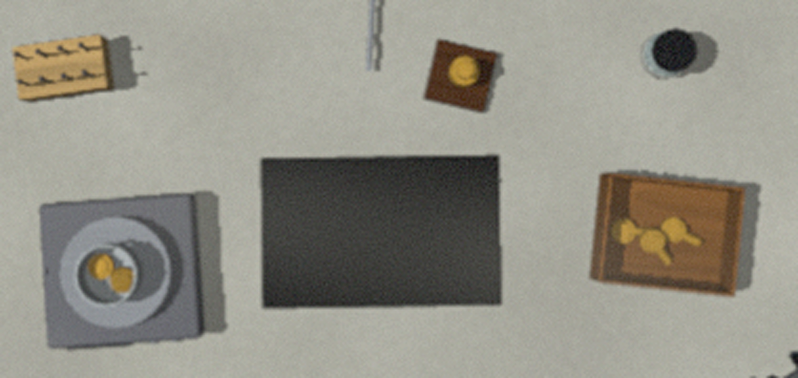

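The final views show two castings in the cup at the pan centre, three rejects in the box around (655,235), the weight upright on its block at (463,70), and the bystanders in place. The gripper is clear of everything.

```bash
python3 -c "
from bench import arm
print(arm.finish_job())"
```

```text
the job is handed in; nothing more can be done
None
```

The job is handed in, but no verdict came back: in the final pictures both good castings are in the cup at the pan centre, all three rejects are in the scrap box, the check weight is upright on its block after the balance check, and the jar, bur block and screwdriver look unmoved (about 44 s used).

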